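Polish two faces of a marble foot on a sprung polishing bar

ROBOT

A 6-joint arm with a two-finger parallel gripper is mounted at the origin on the work surface. World frame = base frame: x ahead of the robot, y to its left, z up, the work surface at z = 0. Lengths are in mm, angles in rad, forces in N, time in s.
With the tool pointing down it reaches from about 275 to 1000 mm from the base axis. Payload 8.4 kg.
Tool frame: the origin (TCP) lies at the very end of the fingers, on their centre line; the grasp point (between the pads) lies 19 mm behind it (manip.grasp_offset is the distance from the TCP to the grasp point, in mm); z points along the fingers, y is the direction in which the jaws open and shut (so a half turn about z gives the same grasp; the last joint's range is limited). The gripper opens to 85 mm and grips with 20 to 120 N. Pads are 22 mm wide; open, the fingers measure 114 mm over their backs; the gripper's body (76 mm by 85 mm) begins 54 mm behind the grasp point. The pads swing forward as they close: fully open they stand 13 mm farther back than shut.
Start: joints at [1.217, 0.353, 1.633, -0, 1.155, -0.002], TCP at [215.366, 586.724, 198.981] pointing down, gripper open.
Joint ranges: [-2.63, 2.63], [-0.92, 2.1], [0.06, 2.66], [-1.3, 4.44], [0, 2.69], [-3.02, 3.02]. Speed limits (rad/s): [2.22, 2.22, 2.79, 3.14, 3.14, 3.14].

INTERFACE

Orientations are given as a unit quaternion [w, x, y, z].
In Python, from bench import manip, viewer gives the robot as it stands.
- The arm moves only by the shell command python3 -m creep 'ROWS'. ROWS is JSON, a list of rows, each an object of numbers: "ax", "ay", "az": the turn, a rotation vector about the tool's x, y, z scaled (see below); "dx", "dy", "dz": the shift along the tool's x, y, z scaled (see below); "grip": the closure, from -1 (fully open) to 1 (shut). In form: [{"ax": .., "ay": .., "az": .., "dx": .., "dy": .., "dz": .., "grip": ..}, ...]. A call has exactly 10 rows; each row shifts and turns the commanded pose from where the row before left it, along the tool's axes as they then stand; what a row does not reach is not made up. The controller multiplies each number of a shift by 0.15 m and each number of a turn by pi/2 rad. A row lasts 1/12 s, in which the tool goes at most 41.7 mm and 7.16 degrees, less where a joint would pass 70% of its speed; a pose out of reach is approached as far as the arm can. A call with a number of a shift or a turn outside -1 to 1 is refused whole. A call with a gripper value outside its range is refused whole. The fingers move at their own pace and stop on an object; the grip force is fixed at half the most. Time passes only in rows, so rows that do not move let the fingers close, or fill a call up. It gives the time, the measured TCP pose, the force and the opening at its end, in the units of the state.
- manip.state(): the state, without advancing time (a new reading comes with each control period).
- viewer.capture(name): name is "scene" or "side" or "wrist"; returns a dict with "color" (384x512x3 uint8, blue, green, red), "fx", "fy", "cx", "cy" (pixels), "D" ([k1, k2, p1, p2, k3] as OpenCV has them; the pictures are not rectified), "R" (3x3) and "t" (3): a world point X has camera coordinates R X + t. Camera axes: x right, y down, z forward; pixel columns grow to the right and rows downward; lengths in mm; the calibration is good to about 2 mm. A picture is of the moment at which its call begins. There is no depth.
- manip.sign_off(): hands the job in, once; it reports no verdict.
The state is a dict: "clock": time; "joint_positions": joint angles; "joint_velocities": joint speeds; "joint_torque": joint torques, N m; "tool_pos": TCP position; "ee_rot": TCP orientation; "contact_force": force on the tool from outside, world axes, zero at the start; "wrist_torque": the same for the moment, N m; "gripper_width": opening from 0.0 (shut) to 1.0 (fully open).
Only numpy, scipy, OpenCV 4.12 (cv2) and the standard library are available. Lean on these libraries where they do the work, as an engineer would, in place of code of your own. Each camera call takes 0.05 s, during which the arm holds its last target. There are 200 camera calls.

TASK

With the marble block flat on the bench, press its plain long side squarely and gently against the sprung polishing bar at the end away from the stop, and slide it along the bar, pressed all the way, until it meets the stop. Then back it off, turn it so that its square end faces the bar, and make the same pass with that end, from the open end of the bar to the stop. Leave the block released in the corner, square end at the bar and side at the stop, without bottoming the springs, tipping the block or disturbing the other things on the bench.

Things in the scene. Friction and masses are not known exactly. Their poses are not given: they have to be found in the camera images.
- block: White marble block, loose, 0.75 kg, 110 (x) by 56 (y) by 34 mm high; on top a straight rib to hold it by (grip across its 26 mm), 74 (x) by 26 (y) mm, from 34 to 76 mm up, centred. The +x end is square, the -x end half round; the -y long side is plain and flat, the +y side has a round bead standing out 6 mm. Origin: underside, 55 mm from both ends, 28 mm from the plain side.
- plain_side (a point): Centre of the block's plain long side, 17 mm above its underside; in the block's frame at (0, -28, 17) mm.
- square_end (a point): Centre of the block's square end, 17 mm above its underside; in the block's frame at (55, 0, 17) mm.
- fixture: Fixed steel bracket 32 mm high with a sprung dark grey polishing bar (180 mm long, 4 to 30 mm above the bench) and at its right end, seen from the robot, a stop plate 30 mm high reaching 76 mm out in front. Origin: on the bench, inner corner of free bar face and stop face. x points into the bar (press), y along it from the stop (bar at y 3 to 183 mm, end open). Block works at x < 0, y > 0.
- pad (a joint): How far the polishing bar is pressed back, in m: 0 free, springs 0.6 N per mm and bottoms at 0.015. Pressed enough is 2 mm or more, about 5 mm is right, and more than 12 mm is too hard.
- bottle: Glass bottle, 66 mm across, 180 mm high, standing at the far left; leave it alone. Origin: centre of its underside.
- mallet: Hammer with a wooden handle lying at the right; leave it alone.
- disc: Grey polishing disc, 84 mm across, 18 mm thick, lying at the right, between the brush and the bracket; leave it alone. Origin: centre of its underside.
- brush: Brush with a dark wooden handle lying at the right, near the robot; leave it alone.
There are look-alikes about, which are no part of the job. There is more than one size of the block; the one meant has the size given above.

How it is judged (in metres and radians):
On the way, in this order (a step that is already met when the one before it is completed fails the run):
1. the plain side presses the bar (2 mm or more, square within 0.08 rad, block flat on the bench) near the open end: block centre more than 105 mm from the stop (value of joint pad above 0.002 m and x of plain_side in the frame of fixture above 0.0015 m and angle between the y axis of block and the x axis of fixture, either way round below 0.08 rad and y of block in the frame of fixture above 0.105 m and angle between block's own z axis and vertical below 0.1 rad and height (world z) of block below 0.01 m), for 0.1 s.
2. still pressed so, the block passes the middle of the bar (block centre 70 to 100 mm from the stop) (value of joint pad above 0.002 m and x of plain_side in the frame of fixture above 0.0015 m and angle between the y axis of block and the x axis of fixture, either way round below 0.08 rad and y of block in the frame of fixture between 0.07 and 0.1 m and angle between block's own z axis and vertical below 0.1 rad and height (world z) of block below 0.01 m), for 0.05 s.
3. still pressed so, the block reaches the stop (within 6 mm) (value of joint pad above 0.002 m and x of plain_side in the frame of fixture above 0.0015 m and angle between the y axis of block and the x axis of fixture, either way round below 0.08 rad and y of block in the frame of fixture below 0.061 m and angle between block's own z axis and vertical below 0.1 rad and height (world z) of block below 0.01 m), for 0.1 s.
4. turned, the square end presses the bar in the same way near the open end: block centre more than 125 mm from the stop (value of joint pad above 0.002 m and x of square_end in the frame of fixture above 0.0015 m and angle between the x axis of block and the x axis of fixture, either way round below 0.08 rad and y of block in the frame of fixture above 0.125 m and angle between block's own z axis and vertical below 0.1 rad and height (world z) of block below 0.01 m), for 0.1 s.
5. still pressed so, the block passes the middle of the bar (block centre 65 to 105 mm from the stop) (value of joint pad above 0.002 m and x of square_end in the frame of fixture above 0.0015 m and angle between the x axis of block and the x axis of fixture, either way round below 0.08 rad and y of block in the frame of fixture between 0.065 and 0.105 m and angle between block's own z axis and vertical below 0.1 rad and height (world z) of block below 0.01 m), for 0.05 s.
6. still pressed so, the block's plain side reaches the stop (within 6 mm) (value of joint pad above 0.002 m and x of square_end in the frame of fixture above 0.0015 m and angle between the x axis of block and the x axis of fixture, either way round below 0.08 rad and y of block in the frame of fixture below 0.034 m and angle between block's own z axis and vertical below 0.1 rad and height (world z) of block below 0.01 m), for 0.1 s.
At the end, for the whole second after the job is handed in: The block stands flat on the bench, released and still, in the corner of the fixture: square end within 8 mm of the bar's free face or pressing it, plain side within 8 mm of the stop, square to the bar within 0.1 rad; the bystanders are where they were (x of square_end in the frame of fixture above -0.008 m and y of plain_side in the frame of fixture between -0.004 and 0.008 m and angle between the x axis of block and the x axis of fixture, either way round below 0.1 rad and angle between block's own z axis and vertical below 0.1 rad and height (world z) of block below 0.01 m and linear speed of block below 0.01 m/s and angular speed of block below 0.1 rad/s); the robot touches nothing.
It fails at once if the bar is pressed more than 12 mm, bottoming its springs (value of joint pad above 0.012 m).
It fails at once if the block is tipped by more than 0.35 rad (angle between block's own z axis and vertical above 0.35 rad).
It fails at once if a bystander is moved more than 20 mm (distance of any of bottle, mallet, disc, brush from where it was at the start of the episode above 0.02 m).
It also fails if it takes over 59 s, if anything falls off the work surface, if the arm or the gripper's body presses on something with over 40 N, if the wrist force passes 120 N, or if a joint passes its speed limit or range.

## Working session

There is one attempt and no reset: what is moved stays moved. The work goes in short steps, Python scripts to look and compute and a shell command to move; the robot and the scene stay as the last step left them, time stands still between calls to the robot, and variables do not carry over. Pictures are saved under pics/ and viewed, about 8 in all and at most 12, crops included, and the job is handed in when it is done.

```bash
ls; mkdir -p pics; cat > h.py <<'E'
import numpy as np, cv2
from bench import manip, viewer
def cam(n):
    c=viewer.capture(n)
    c['K']=np.array([[c['fx'],0,c['cx']],[0,c['fy'],c['cy']],[0,0,1.]]);c['R']=np.array(c['R']);c['t']=np.array(c['t']).ravel();c['D']=np.array(c['D'],float)
    return c
def ray(c,px,z):
    u=cv2.undistortPoints(np.array(px,float).reshape(-1,1,2),c['K'],c['D']).reshape(-1,2)
    d=np.c_[u,np.ones(len(u))]@c['R']; o=-c['R'].T@c['t']
    return o+d*((z-o[2])/d[:,2])[:,None]
def proj(c,P):
    return cv2.projectPoints(np.array(P,float).reshape(-1,1,3),cv2.Rodrigues(c['R'])[0],c['t'],c['K'],c['D'])[0].reshape(-1,2)
E
python3 - <<'E'
from h import *
import pickle
S={n:cam(n) for n in('scene','side','wrist')}
pickle.dump(S,open('s0.pkl','wb'))
for n in S: print(n,-S[n]['R'].T@S[n]['t'],S[n]['R'][2])
cv2.imwrite('pics/scene.png',cv2.resize(S['scene']['color'],(800,600),interpolation=cv2.INTER_CUBIC))
cv2.imwrite('pics/side.png',S['side']['color'])
s=manip.state();print(s)
E
```

```text
pics
scene [1065.29142751  440.77541123 1318.19441049] [-0.39803696 -0.30743626 -0.86432027]
side [ 397.60187072 1075.73171023  925.51945452] [ 0.04016221 -0.77336336 -0.63268959]
wrist [139.49286879 614.70002658 373.33036479] [ 0.2946573  -0.10854188 -0.94941863]
{'clock': 0.15, 'joint_positions': array([ 1.21659496e+00,  3.53556422e-01,  1.63393951e+00,  1.74044619e-05,
        1.15519525e+00, -2.39244281e-03]), 'joint_velocities': array([-3.53670234e-05, -6.07961827e-04, -2.38137453e-03, -9.38144786e-06,
       -2.16404696e-03, -1.57192431e-03]), 'joint_torque': array([-7.46154387e-05, -6.05635858e+01, -3.42339420e+01, -1.37339639e-04,
        6.16600126e-03,  2.98098485e-05]), 'tool_pos': array([215.22814291, 586.35893319, 198.40226072]), 'ee_rot': array([-1.05247356e-04,  1.75002152e-01,  9.84567898e-01, -5.39144974e-04]), 'contact_force': array([-0.36563809, -0.60115605, -0.04069326]), 'wrist_torque': array([0.02857574, 0.00404116, 0.02119708]), 'gripper_width': 1.0003220115868174}
```

View pics/scene.png

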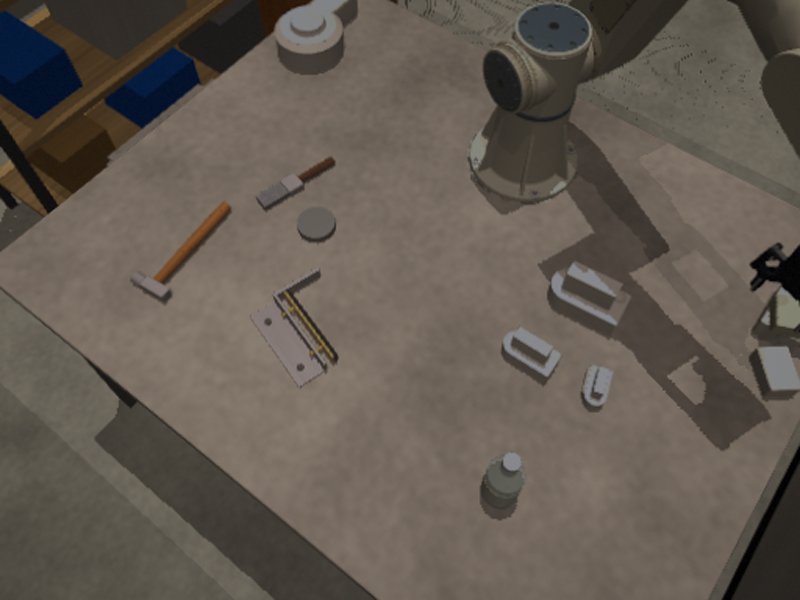

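View pics/side.png

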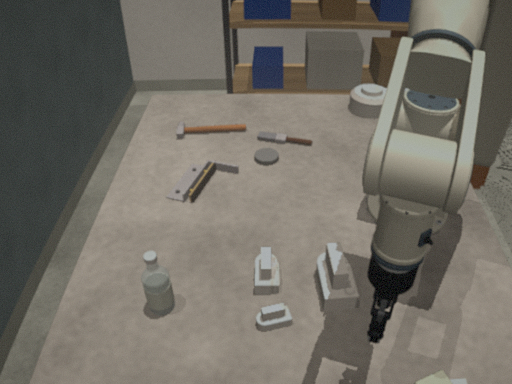

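Three candidate blocks in the scene (800x600): large at (590,295), medium at (531,352), small at (597,385). I'll measure them now and make enlarged crops.

```bash
python3 - <<'E'
from h import *
import pickle
S=pickle.load(open('s0.pkl','rb'));c=S['scene'];im=c['color']
hsv=cv2.cvtColor(im,cv2.COLOR_BGR2HSV)
m=((hsv[...,2]>115)&(hsv[...,1]<40)).astype(np.uint8)
cs,_=cv2.findContours(m,cv2.RETR_EXTERNAL,cv2.CHAIN_APPROX_NONE)
for k in cs:
    if cv2.contourArea(k)<60: continue
    p=ray(c,k.reshape(-1,2),20)[:,:2].astype(np.float32)
    r=cv2.minAreaRect(p);print(k.reshape(-1,2).mean(0)*1.5625,r)
a=cv2.resize(im[160:270,310:410],(550,600),interpolation=cv2.INTER_CUBIC) if 0 else cv2.resize(im[165:270,310:410],(570,598),interpolation=cv2.INTER_CUBIC)
cv2.imwrite('pics/blk.png',a)
b=cv2.resize(im[165:255,150:225],(500,600),interpolation=cv2.INTER_CUBIC)
cv2.imwrite('pics/fix.png',b)
E
```

```text
[511.76470588 460.11029412] ((622.6184692382812, 368.9717712402344), (31.384031295776367, 34.170352935791016), 37.590789794921875)
[597.65625    383.38694853] ((400.1886291503906, 416.2958984375), (82.83153533935547, 47.47658157348633), 16.378400802612305)
[779.33823529 367.46323529] ((158.60098266601562, 673.496826171875), (87.6441650390625, 58.010589599609375), 39.95838165283203)
[531.67134831 349.57865169] ((414.0587158203125, 275.5150146484375), (64.4146499633789, 110.85541534423828), 1.754001498222351)
[286.54580153 343.71421756] ((695.446044921875, -113.32527160644531), (187.97447204589844, 57.63996505737305), 73.4071273803711)
[787.62019231 308.02884615] ((24.451969146728516, 635.5489501953125), (81.96407318115234, 38.420066833496094), 22.73264503479004)
[579.6875    301.0365099] ((264.0401306152344, 301.2286376953125), (159.0518798828125, 40.93001174926758), 81.14796447753906)
[149.36835106 282.57978723] ((762.6038208007812, -429.082275390625), (22.673049926757812, 82.26435089111328), 5.155863285064697)
[591.02145522 279.29104478] ((198.67221069335938, 293.96051025390625), (32.84969711303711, 105.69124603271484), 5.041952133178711)
[290.79861111 180.84490741] ((386.79022216796875, -371.959716796875), (37.921199798583984, 34.846309661865234), 75.93350982666016)
[476.19485294 146.35416667] ((47.245418548583984, -103.58377075195312), (100.07034301757812, 36.03125), 34.60826873779297)
[312.35309829  22.68963675] ((-28.072830200195312, -679.0730590820312), (209.89239501953125, 150.05108642578125), 25.774938583374023)
```

View pics/blk.png

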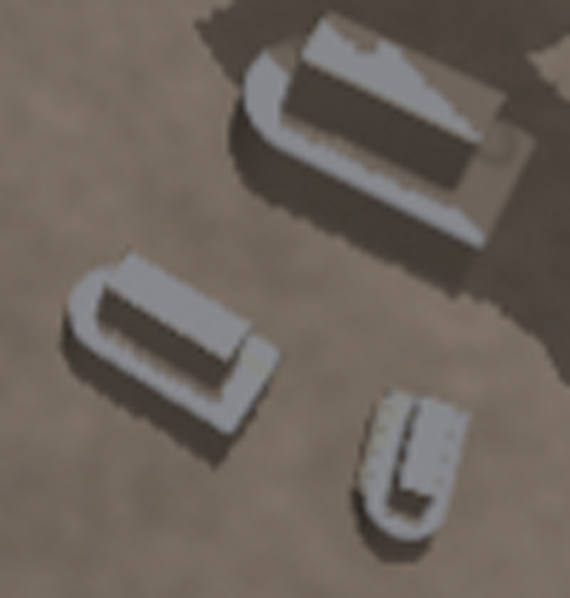

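View pics/fix.png

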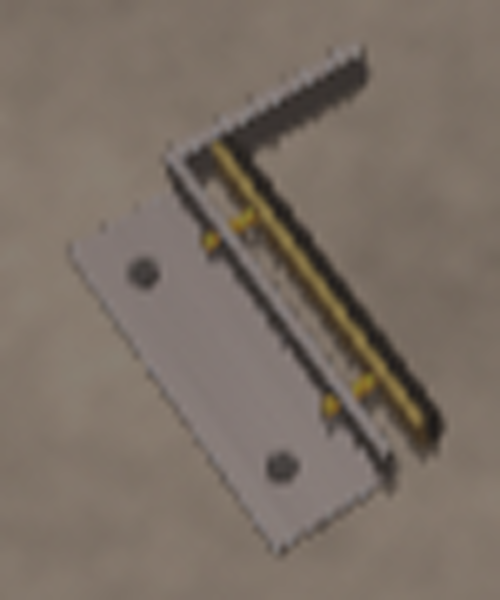

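Seen in the crops:
- **Block:** the medium one (crop centre about 175,345) measures 111x64 mm, which fits 110x(56+6). The large one is about 160 mm and the small one about 83 mm. Its square end is at lower right and its round end at upper left.
- **Fixture:** stop tip at (365,60), bar running from (235,150) to (435,430), bracket plate behind it at lower left.

Next I compute the poses.

```bash
python3 - <<'E'
from h import *
import pickle
S=pickle.load(open('s0.pkl','rb'));c=S['scene']
B=lambda p:np.array(p)/5.7+[310,165]-.4
F=lambda p:np.array(p)/6.667+[150,165]-.4
print('rib top z76 (roundend far, squareend far, sq near, rnd near)\n',ray(c,B([(130,250),(252,322),(230,360),(103,288)]),76).round())
print('top z34 sq corners',ray(c,B([(280,350),(232,433)]),34).round())
print('stop inner top tip, root',ray(c,F([(365,62),(178,165)]),30).round())
print('yellow strip mid ends z30',ray(c,F([(218,145),(420,430)]),30).round())
print('dark edge ends z30 / z4',ray(c,F([(240,150),(440,420)]),30).round(),ray(c,F([(240,150),(440,420)]),4).round())
print('bracket top z32 line',ray(c,F([(170,160),(392,465)]),32).round())
print('base plate corners z~5',ray(c,F([(70,250),(280,550),(385,485)]),5).round())
# state rotation
from scipy.spatial.transform import Rotation as R
print(R.from_quat(np.roll(manip.state()['ee_rot'],-1)).as_matrix().round(3))
# wrist cam in tool frame
w=S['wrist'];Rt=R.from_quat(np.roll(manip.state()['ee_rot'],-1)).as_matrix()
print('cam pos in tool',Rt.T@(-w['R'].T@w['t']-manip.state()['tool_pos']),'view dir',Rt.T@w['R'][2],'cam x',Rt.T@w['R'][0],w['fx'])
E
```

```text
rib top z76 (roundend far, squareend far, sq near, rnd near)
 [[414. 242.  76.]
 [411. 314.  76.]
 [436. 316.  76.]
 [441. 243.  76.]]
top z34 sq corners [[394. 330.  34.]
 [450. 335.  34.]]
stop inner top tip, root [[ 535. -161.   30.]
 [ 632. -195.   30.]]
yellow strip mid ends z30 [[ 613. -187.   30.]
 [ 668.  -15.   30.]]
dark edge ends z30 / z4 [[ 608. -177.   30.]
 [ 659.  -11.   30.]] [[ 599. -189.    4.]
 [ 651.  -20.    4.]]
bracket top z32 line [[ 633. -199.   32.]
 [ 690.  -13.   32.]]
base plate corners z~5 [[ 690. -217.    5.]
 [ 745.  -36.    5.]
 [ 692.  -19.    5.]]
[[-0.939  0.345 -0.   ]
 [ 0.345  0.939 -0.001]
 [ 0.    -0.001 -1.   ]]
cam pos in tool [  80.86604562    0.31439179 -174.92705547] view dir [-3.14030568e-01  6.89222050e-04  9.49412622e-01] cam x [-9.64132064e-05  9.99999708e-01 -7.57835452e-04] 292.093405817708
```

The medium block is the right one: its rib measures 72x26 mm, with its centre near (425,279) and its +x axis at about 93.5°. The fixture origin is near (607,-183), with x_fix at about -17.5°. Moving above the block.

```bash
python3 -m creep '[{"dx":-0.202,"dy":-0.144,"grip":-1},{"dx":-0.202,"dy":-0.144,"grip":-1},{"dx":-0.202,"dy":-0.144,"grip":-1},{"dx":-0.202,"dy":-0.144,"grip":-1},{"dx":-0.202,"dy":-0.144,"grip":-1},{"dx":-0.202,"dy":-0.144,"grip":-1},{"dx":-0.202,"dy":-0.144,"grip":-1},{"dx":-0.202,"dy":-0.144,"grip":-1},{"dx":-0.202,"dy":-0.144,"grip":-1},{"dx":-0.202,"dy":-0.144,"grip":-1}]'
python3 -m creep '[{"az":0.075,"grip":-1},{"az":0.075,"grip":-1},{"az":0.075,"grip":-1},{"az":0.075,"grip":-1},{"az":0.075,"grip":-1},{"az":0.075,"grip":-1},{"az":0.075,"grip":-1},{"az":0.075,"grip":-1},{"az":0.075,"grip":-1},{"az":0.065,"grip":-1}]'
```

```text
validation failed for argument at $[0]...
validation failed for argument at $[0]...
```

```bash
python3 -m creep '[{"ax":0,"ay":0,"az":0,"dx":-0.202,"dy":-0.144,"dz":0,"grip":-1},{"ax":0,"ay":0,"az":0,"dx":-0.202,"dy":-0.144,"dz":0,"grip":-1},{"ax":0,"ay":0,"az":0,"dx":-0.202,"dy":-0.144,"dz":0,"grip":-1},{"ax":0,"ay":0,"az":0,"dx":-0.202,"dy":-0.144,"dz":0,"grip":-1},{"ax":0,"ay":0,"az":0,"dx":-0.202,"dy":-0.144,"dz":0,"grip":-1},{"ax":0,"ay":0,"az":0,"dx":-0.202,"dy":-0.144,"dz":0,"grip":-1},{"ax":0,"ay":0,"az":0,"dx":-0.202,"dy":-0.144,"dz":0,"grip":-1},{"ax":0,"ay":0,"az":0,"dx":-0.202,"dy":-0.144,"dz":0,"grip":-1},{"ax":0,"ay":0,"az":0,"dx":-0.202,"dy":-0.144,"dz":0,"grip":-1},{"ax":0,"ay":0,"az":0,"dx":-0.202,"dy":-0.144,"dz":0,"grip":-1}]'
python3 -m creep '[{"ax":0,"ay":0,"az":0.075,"dx":0,"dy":0,"dz":0,"grip":-1},{"ax":0,"ay":0,"az":0.075,"dx":0,"dy":0,"dz":0,"grip":-1},{"ax":0,"ay":0,"az":0.075,"dx":0,"dy":0,"dz":0,"grip":-1},{"ax":0,"ay":0,"az":0.075,"dx":0,"dy":0,"dz":0,"grip":-1},{"ax":0,"ay":0,"az":0.075,"dx":0,"dy":0,"dz":0,"grip":-1},{"ax":0,"ay":0,"az":0.075,"dx":0,"dy":0,"dz":0,"grip":-1},{"ax":0,"ay":0,"az":0.075,"dx":0,"dy":0,"dz":0,"grip":-1},{"ax":0,"ay":0,"az":0.075,"dx":0,"dy":0,"dz":0,"grip":-1},{"ax":0,"ay":0,"az":0.075,"dx":0,"dy":0,"dz":0,"grip":-1},{"ax":0,"ay":0,"az":0.065,"dx":0,"dy":0,"dz":0,"grip":-1}]'
cat >> h.py <<'E'
from scipy.spatial.transform import Rotation as Ro
def st():
    s=manip.state();M=Ro.from_quat(np.roll(s['ee_rot'],-1)).as_matrix()
    print('t',round(s['clock'],2),'tcp',s['tool_pos'].round(1),'yang',np.degrees(np.arctan2(M[1,1],M[0,1])).round(2),'z',M[:,2].round(3),'F',s['contact_force'].round(1),'w',round(s['gripper_width'],3),'j6',s['joint_positions'][5].round(2))
    return s,M
E
python3 - <<'E'
from h import *
st()
c=cam('wrist');cv2.imwrite('pics/w1.png',c['color'])
import pickle;pickle.dump(c,open('w1.pkl','wb'))
E
```

```text
clock: 0.98
tool_pos: [426.0, 277.9, 199.0]
ee_rot: [-0.0, 0.175, 0.985, 0.0]
contact_force: [0.6, 0.3, 0.0]
gripper_width: 1.001
clock: 1.82
tool_pos: [425.2, 279.4, 198.8]
ee_rot: [-0.0, 0.689, 0.725, -0.0]
contact_force: [-0.2, -0.7, -0.7]
gripper_width: 1.001
t 1.82 tcp [425.2 279.4 198.8] yang 2.9 z [-0. -0. -1.] F [-0.2 -0.7 -0.7] w 1.001 j6 0.53
```

View pics/w1.png

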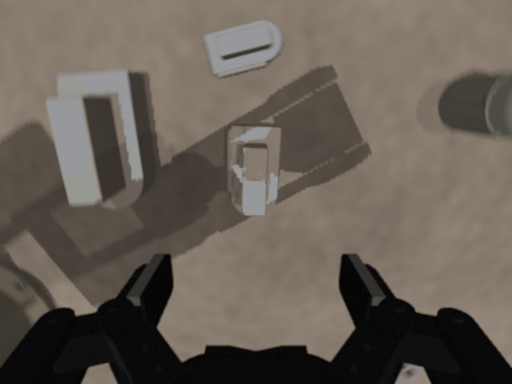

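The wrist view shows the block at (253,170), with the rib top spanning (244..267, 144..214) and the bead to its left. The rib is nearly aligned with the tool.

```bash
python3 - <<'E'
from h import *
import pickle
c=pickle.load(open('w1.pkl','rb'))
print(ray(c,[(244,144),(267.5,144),(265,214.5),(241,214.5)],76).round(1))
print(ray(c,[(229,126),(280,126)],34).round(1))
cv2.imwrite('pics/w1c.png',cv2.resize(c['color'][115:225,205:305],(545,600),interpolation=cv2.INTER_CUBIC))
E
```

```text
[[411.4 319.8  76. ]
 [435.2 321.   76. ]
 [437.3 244.4  76. ]
 [411.1 243.1  76. ]]
[[392.3 333.6  34. ]
 [450.1 336.5  34. ]]
```

View pics/w1c.png

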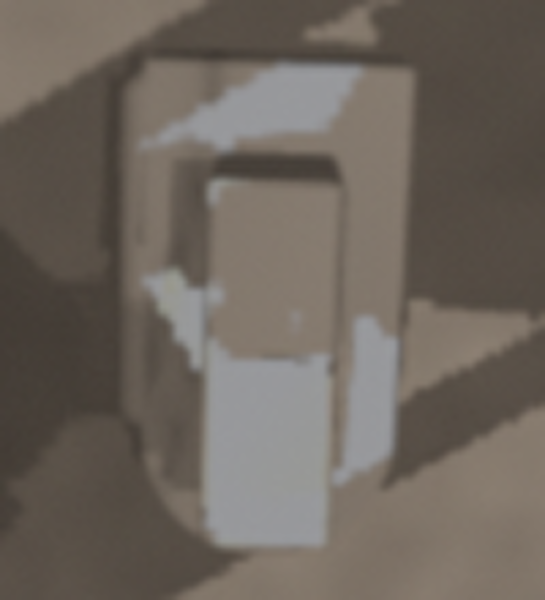

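The rib centre is about (424,280) with the axis at about 93°, so the tool is aligned. Descending and gripping.

```bash
python3 -m creep '[{"ax":0,"ay":0,"az":0,"dx":0,"dy":0,"dz":0.13,"grip":-1},{"ax":0,"ay":0,"az":0,"dx":0,"dy":0,"dz":0.13,"grip":-1},{"ax":0,"ay":0,"az":0,"dx":0,"dy":0,"dz":0.13,"grip":-1},{"ax":0,"ay":0,"az":0,"dx":0,"dy":0,"dz":0.13,"grip":-1},{"ax":0,"ay":0,"az":0,"dx":0,"dy":0,"dz":0.13,"grip":-1},{"ax":0,"ay":0,"az":0,"dx":0,"dy":0,"dz":0.13,"grip":-1},{"ax":0,"ay":0,"az":0,"dx":0,"dy":0,"dz":0.13,"grip":-1},{"ax":0,"ay":0,"az":0,"dx":0,"dy":0,"dz":0.09,"grip":-1},{"ax":0,"ay":0,"az":0,"dx":0,"dy":0,"dz":0.04,"grip":-1},{"ax":0,"ay":0,"az":0,"dx":0,"dy":0,"dz":0.0,"grip":-1}]'
python3 -m creep '[{"ax":0,"ay":0,"az":0,"dx":0,"dy":0,"dz":0,"grip":1},{"ax":0,"ay":0,"az":0,"dx":0,"dy":0,"dz":0,"grip":1},{"ax":0,"ay":0,"az":0,"dx":0,"dy":0,"dz":0,"grip":1},{"ax":0,"ay":0,"az":0,"dx":0,"dy":0,"dz":0,"grip":1},{"ax":0,"ay":0,"az":0,"dx":0,"dy":0,"dz":0,"grip":1},{"ax":0,"ay":0,"az":0,"dx":0,"dy":0,"dz":0,"grip":1},{"ax":0,"ay":0,"az":0,"dx":0,"dy":0,"dz":0,"grip":1},{"ax":0,"ay":0,"az":0,"dx":0,"dy":0,"dz":0,"grip":1},{"ax":0,"ay":0,"az":0,"dx":0,"dy":0,"dz":0,"grip":1},{"ax":0,"ay":0,"az":0,"dx":0,"dy":0,"dz":0,"grip":1}]'
python3 -c "from h import *;st()"
```

```text
clock: 2.7
tool_pos: [424.4, 278.9, 41.7]
ee_rot: [-0.0, 0.686, 0.727, -0.001]
contact_force: [-0.1, 0.1, 0.2]
gripper_width: 1.002
clock: 3.53
tool_pos: [425.9, 279.9, 43.8]
ee_rot: [0.0, 0.687, 0.727, 0.001]
contact_force: [-0.7, 0.4, 7.6]
gripper_width: 0.002
t 3.53 tcp [425.9 279.9  43.8] yang 3.25 z [ 0.001  0.001 -1.   ] F [-0.7  0.4  7.6] w 0.002 j6 0.52
```

The gripper shut completely, so the grasp missed. Looking.

```bash
python3 - <<'E'
from h import *
c=cam('scene');d=cam('side');w=cam('wrist')
import pickle;pickle.dump((c,d,w),open('s1.pkl','wb'))
a=cv2.resize(c['color'][150:270,300:420],(400,400),interpolation=cv2.INTER_CUBIC)
b=cv2.resize(d['color'][200:340,210:350],(400,400),interpolation=cv2.INTER_CUBIC)
cv2.imwrite('pics/m1.png',np.hstack([a,b]))
E
```

```text
(no output)
```

View pics/m1.png

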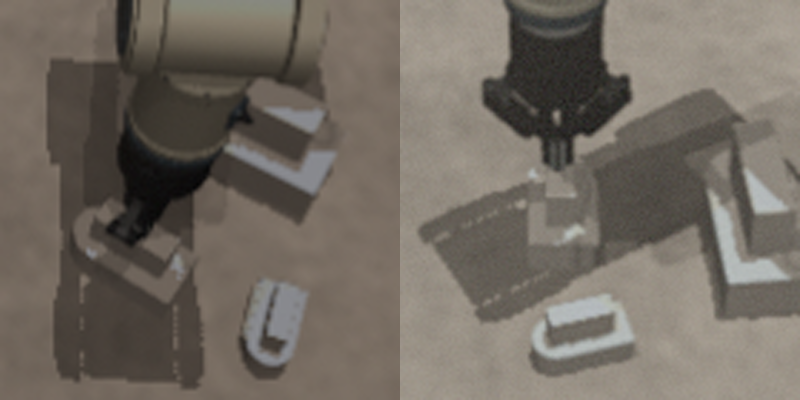

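```bash
python3 - <<'E'
from h import *
import pickle
c,d,w=pickle.load(open('s1.pkl','rb'))
s,M=st()
for z in (44,76,90): 
    P=[[425.9,279.9,z]]
    p=proj(c,P)[0];q=proj(d,P)[0]
    print(z,'panel1',((p-[300,150])*400/120).round(),'panel2',((q-[210,200])*400/140+[400,0]).round(),'wrist',proj(w,P)[0].round())
for z in (0,34,76):
    P=[[424+dx,279+dy,z] for dx in(-28,28) for dy in (-37,37)]
    print(z,((proj(c,P)-[300,150])*400/120).round().tolist(),((proj(d,P)-[210,200])*400/140+[400,0]).round().tolist())
cv2.imwrite('pics/w2.png',w['color'])
E
```

```text
t 3.68 tcp [425.8 279.9  43.8] yang 3.25 z [ 0.001  0.001 -1.   ] F [-0.6 -0.7  6.1] w -0.003 j6 0.52
44 panel1 [131. 244.] panel2 [558. 187.] wrist [256. 232.]
76 panel1 [137. 228.] panel2 [557. 162.] wrist [256. 257.]
90 panel1 [140. 221.] panel2 [557. 151.] wrist [256. 271.]
0 [[106.0, 219.0], [174.0, 262.0], [74.0, 262.0], [142.0, 307.0]] [[591.0, 189.0], [591.0, 251.0], [531.0, 188.0], [527.0, 250.0]]
34 [[112.0, 202.0], [181.0, 247.0], [79.0, 246.0], [149.0, 292.0]] [[592.0, 164.0], [591.0, 226.0], [530.0, 163.0], [527.0, 225.0]]
76 [[119.0, 181.0], [190.0, 226.0], [85.0, 226.0], [157.0, 272.0]] [[592.0, 132.0], [592.0, 194.0], [529.0, 131.0], [525.0, 193.0]]
```

View pics/w2.png

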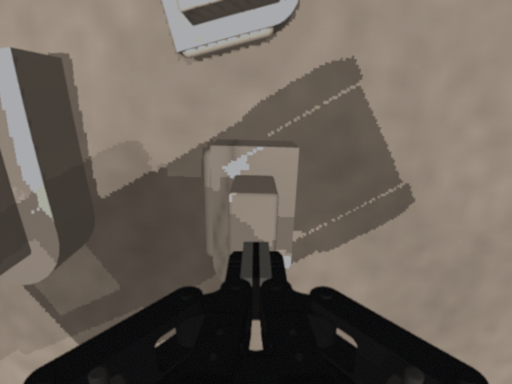

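```bash
python3 - <<'E'
from h import *
import pickle
a=pickle.load(open('w1.pkl','rb'));c,d,w=pickle.load(open('s1.pkl','rb'))
def tri(a,pa,b,pb):
    oa=-a['R'].T@a['t'];ob=-b['R'].T@b['t']
    da=ray(a,[pa],0)[0]-oa;db=ray(b,[pb],0)[0]-ob
    s=np.linalg.lstsq(np.c_[da,-db],ob-oa,rcond=None)[0]
    A=oa+s[0]*da;B=ob+s[1]*db
    return ((A+B)/2).round(1),np.linalg.norm(A-B).round(1)
print('rib sq L',tri(a,(243,148),w,(231,193)));print('rib sq R',tri(a,(267,148.5),w,(277,193)))
print('blk sq R',tri(a,(281,127.3),w,(298,147)));print('blk sq L',tri(a,(230.7,126),w,(210,146)))
S=pickle.load(open('s0.pkl','rb'))['scene']
B=lambda p:np.array(p)/5.7+[310,165]-.4
for n,p,q in(('ribL',(252,322),(243,148)),('ribR',(230,360),(267,148.5)),('ribrL',(130,250),(242.6,214.6)),('ribrR',(103,288),(265.2,215)),('blkR',(232,433),(281,127.3))): print(n,tri(S,B(p),a,q))
g=w['color'][150:275,200:312]
cv2.imwrite('pics/w2c.png',cv2.convertScaleAbs(cv2.resize(g,(538,600),interpolation=cv2.INTER_CUBIC),alpha=1.7))
E
```

```text
rib sq L (array([410.7, 315.2,  73.2]), np.float64(0.5))
rib sq R (array([435.2, 315.5,  69.8]), np.float64(0.1))
blk sq R (array([452.8, 333.4,  14.5]), np.float64(0.9))
blk sq L (array([394.6, 334. ,  38.7]), np.float64(0.2))
ribL (array([410.4, 314.7,  74.8]), np.float64(1.7))
ribR (array([435.1, 316. ,  73.7]), np.float64(0.1))
ribrL (array([412.6, 241.7,  73.4]), np.float64(0.7))
ribrR (array([437.9, 241.6,  70. ]), np.float64(0.2))
blkR (array([451.2, 335. ,  36.3]), np.float64(0.5))
```

View pics/w2c.png

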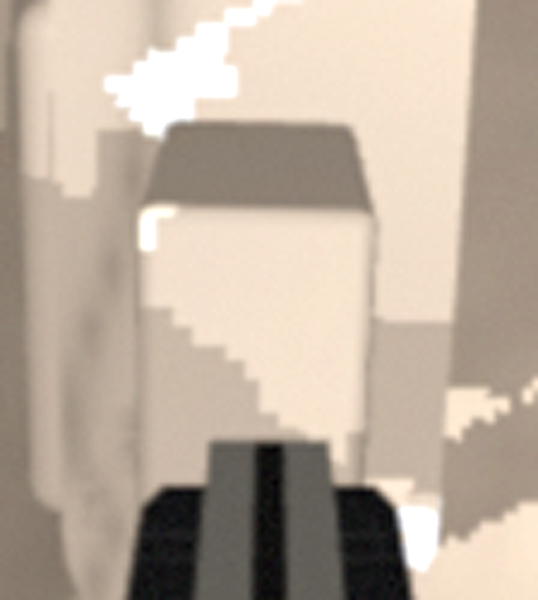

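In the picture the rib really is about 74 mm high and hasn't moved, yet the jaws read fully shut and the tool is pushed up by about 7 N. I'll open the gripper, check, and re-close gradually while watching the width.

```bash
python3 -m creep '[{"ax":0,"ay":0,"az":0,"dx":0,"dy":0,"dz":0,"grip":-1},{"ax":0,"ay":0,"az":0,"dx":0,"dy":0,"dz":0,"grip":-1},{"ax":0,"ay":0,"az":0,"dx":0,"dy":0,"dz":0,"grip":-1},{"ax":0,"ay":0,"az":0,"dx":0,"dy":0,"dz":0,"grip":-1},{"ax":0,"ay":0,"az":0,"dx":0,"dy":0,"dz":0,"grip":-1},{"ax":0,"ay":0,"az":0,"dx":0,"dy":0,"dz":0,"grip":-1},{"ax":0,"ay":0,"az":0,"dx":0,"dy":0,"dz":0,"grip":-1},{"ax":0,"ay":0,"az":0,"dx":0,"dy":0,"dz":0,"grip":-1},{"ax":0,"ay":0,"az":0,"dx":0,"dy":0,"dz":0,"grip":-1},{"ax":0,"ay":0,"az":0,"dx":0,"dy":0,"dz":0,"grip":-1}]'
python3 - <<'E'
from h import *
import pickle
st();w=cam('wrist');pickle.dump(w,open('w3.pkl','wb'))
# where are fingertips predicted? y=+-42 either side
s,M=st()
for off in ((0,0,0),(0,-42,-13),(0,42,-13),(11,42,-13),(0,57,-13)): 
    P=s['tool_pos']+M@np.array(off,float); print(off,P.round(),proj(w,P)[0].round())
d=cam('side')
b=cv2.resize(d['color'][200:300,230:330],(400,400),interpolation=cv2.INTER_CUBIC)
a=w['color'][110:384,80:432]
cv2.imwrite('pics/m2.png',np.hstack([cv2.convertScaleAbs(b,alpha=1.4),cv2.convertScaleAbs(cv2.resize(a,(400,400)),alpha=1.4)]))
E
```

```text
clock: 4.52
tool_pos: [425.3, 279.5, 42.9]
ee_rot: [-0.0, 0.687, 0.727, -0.0]
contact_force: [-0.9, 0.1, 0.3]
gripper_width: 0.996
t 4.52 tcp [425.3 279.5  42.9] yang 3.24 z [-0. -0. -1.] F [-0.9  0.1  0.3] w 0.996 j6 0.52
t 4.57 tcp [425.4 279.6  43. ] yang 3.24 z [ 0. -0. -1.] F [ 1.3  0.3 -0.5] w 0.999 j6 0.52
(0, 0, 0) [425. 280.  43.] [256. 232.]
(0, -42, -13) [383. 277.  56.] [188. 241.]
(0, 42, -13) [467. 282.  56.] [324. 241.]
(11, 42, -13) [467. 293.  56.] [325. 225.]
(0, 57, -13) [482. 283.  56.] [348. 241.]
```

View pics/m2.png

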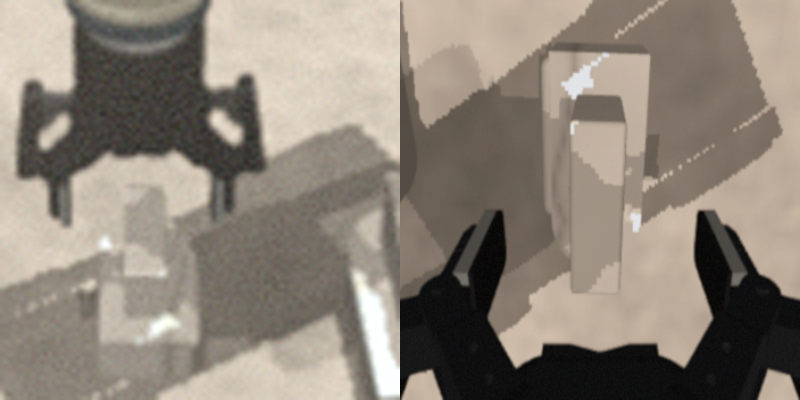

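The open fingertips show at px (165,254) and (345,254), while the TCP predicts about (187,225). So the real fingertips are about 32 mm higher than the TCP reading implies, and the shut jaws were standing on the rib top. That agrees with z 75 at contact and the 7 N upward. I'll go 30 mm lower, step by step, watching the force.

```bash
python3 -m creep '[{"ax":0,"ay":0,"az":0,"dx":0,"dy":0,"dz":0.025,"grip":-1},{"ax":0,"ay":0,"az":0,"dx":0,"dy":0,"dz":0.025,"grip":-1},{"ax":0,"ay":0,"az":0,"dx":0,"dy":0,"dz":0.025,"grip":-1},{"ax":0,"ay":0,"az":0,"dx":0,"dy":0,"dz":0.025,"grip":-1},{"ax":0,"ay":0,"az":0,"dx":0,"dy":0,"dz":0.025,"grip":-1},{"ax":0,"ay":0,"az":0,"dx":0,"dy":0,"dz":0.025,"grip":-1},{"ax":0,"ay":0,"az":0,"dx":0,"dy":0,"dz":0.025,"grip":-1},{"ax":0,"ay":0,"az":0,"dx":0,"dy":0,"dz":0.025,"grip":-1},{"ax":0,"ay":0,"az":0,"dx":0,"dy":0,"dz":0,"grip":-1},{"ax":0,"ay":0,"az":0,"dx":0,"dy":0,"dz":0,"grip":-1}]'
python3 -m creep '[{"ax":0,"ay":0,"az":0,"dx":0,"dy":0,"dz":0,"grip":0},{"ax":0,"ay":0,"az":0,"dx":0,"dy":0,"dz":0,"grip":0},{"ax":0,"ay":0,"az":0,"dx":0,"dy":0,"dz":0,"grip":0.2},{"ax":0,"ay":0,"az":0,"dx":0,"dy":0,"dz":0,"grip":0.4},{"ax":0,"ay":0,"az":0,"dx":0,"dy":0,"dz":0,"grip":0.6},{"ax":0,"ay":0,"az":0,"dx":0,"dy":0,"dz":0,"grip":1},{"ax":0,"ay":0,"az":0,"dx":0,"dy":0,"dz":0,"grip":1},{"ax":0,"ay":0,"az":0,"dx":0,"dy":0,"dz":0,"grip":1},{"ax":0,"ay":0,"az":0,"dx":0,"dy":0,"dz":0,"grip":1},{"ax":0,"ay":0,"az":0,"dx":0,"dy":0,"dz":0,"grip":1}]'
python3 -c "from h import *;st()"
```

```text
clock: 5.45
tool_pos: [425.2, 279.4, 12.7]
ee_rot: [-0.0, 0.687, 0.727, -0.0]
contact_force: [0.6, 0.4, 0.2]
gripper_width: 1.001
clock: 6.28
tool_pos: [425.3, 279.5, 13.1]
ee_rot: [-0.0, 0.687, 0.727, -0.0]
contact_force: [-3.6, -1.3, 5.1]
gripper_width: 0.296
t 6.28 tcp [425.3 279.5  13.1] yang 3.25 z [-0. -0. -1.] F [-3.6 -1.3  5.1] w 0.296 j6 0.52
```

Gripped: the opening is 25 mm, matching the 26 mm rib. Lifting, carrying it to the open end of the bar and turning it by -20.6°.

```bash
python3 -m creep '[{"ax":0,"ay":0,"az":0,"dx":0,"dy":0,"dz":-0.15,"grip":1},{"ax":0,"ay":0,"az":0,"dx":0,"dy":0,"dz":-0.2,"grip":1},{"ax":0,"ay":0,"az":0,"dx":-0.16,"dy":0.071,"dz":0,"grip":1},{"ax":0,"ay":0,"az":0,"dx":-0.16,"dy":0.071,"dz":0,"grip":1},{"ax":0,"ay":0,"az":0,"dx":-0.16,"dy":0.071,"dz":0,"grip":1},{"ax":0,"ay":0,"az":0,"dx":-0.16,"dy":0.071,"dz":0,"grip":1},{"ax":0,"ay":0,"az":0,"dx":-0.16,"dy":0.071,"dz":0,"grip":1},{"ax":0,"ay":0,"az":0,"dx":-0.16,"dy":0.071,"dz":0,"grip":1},{"ax":0,"ay":0,"az":0,"dx":-0.16,"dy":0.071,"dz":0,"grip":1},{"ax":0,"ay":0,"az":0,"dx":-0.16,"dy":0.071,"dz":0,"grip":1}]'
python3 -m creep '[{"ax":0,"ay":0,"az":0,"dx":-0.137,"dy":0.062,"dz":0,"grip":1},{"ax":0,"ay":0,"az":0,"dx":-0.137,"dy":0.062,"dz":0,"grip":1},{"ax":0,"ay":0,"az":0,"dx":-0.137,"dy":0.062,"dz":0,"grip":1},{"ax":0,"ay":0,"az":0,"dx":-0.137,"dy":0.062,"dz":0,"grip":1},{"ax":0,"ay":0,"az":0,"dx":-0.137,"dy":0.062,"dz":0,"grip":1},{"ax":0,"ay":0,"az":0,"dx":-0.137,"dy":0.062,"dz":0,"grip":1},{"ax":0,"ay":0,"az":0,"dx":-0.137,"dy":0.062,"dz":0,"grip":1},{"ax":0,"ay":0,"az":0.076,"dx":0,"dy":0,"dz":0,"grip":1},{"ax":0,"ay":0,"az":0.076,"dx":0,"dy":0,"dz":0,"grip":1},{"ax":0,"ay":0,"az":0.076,"dx":0,"dy":0,"dz":0,"grip":1}]'
python3 - <<'E'
from h import *
import pickle
st();w=cam('wrist');c=cam('scene');pickle.dump((w,c),open('w4.pkl','wb'))
cv2.imwrite('pics/w4.png',cv2.convertScaleAbs(cv2.resize(w['color'],(800,600),interpolation=cv2.INTER_CUBIC),alpha=1.5))
E
```

```text
clock: 7.12
tool_pos: [521.0, 91.2, 64.6]
ee_rot: [-0.0, 0.687, 0.727, -0.001]
contact_force: [-1.4, -0.5, -5.8]
gripper_width: 0.301
clock: 7.95
tool_pos: [593.6, -47.8, 64.2]
ee_rot: [-0.001, 0.807, 0.59, -0.001]
contact_force: [0.3, -0.1, -6.8]
gripper_width: 0.296
t 7.95 tcp [593.6 -47.8  64.2] yang -17.68 z [-0.002  0.    -1.   ] F [ 0.3 -0.1 -6.8] w 0.296 j6 0.23
```

View pics/w4.png

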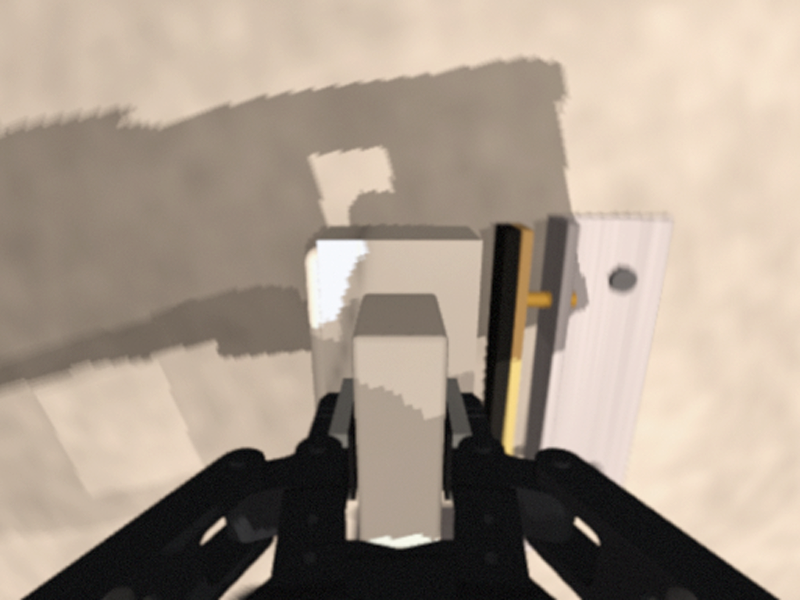

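The wrist view (800x600) shows the held block: square end edge at row 238 from (315..480), rib at (357..445). To its right is the bar, black with a yellow back, at about (485..530, 225..430), then the bracket at (545..575). Measuring the bar edges.

```bash
python3 - <<'E'
from h import *
import pickle
w,c=pickle.load(open('w4.pkl','rb'))
im=w['color'].astype(int)
for r in (150,165,185,205,225,245): print(r,[(x,*im[r,x]) for x in range(300,346)][::1] if r in(165,) else [int(im[r,x].sum()/3) for x in range(300,346)])
ex=np.array([.954,-.30]);ey=np.array([.30,.954]);O=np.array([607,-183])
for x in(0,): 
  for z in (4,30):
    print('pred z',z,proj(w,[[*(O+ey*y),z] for y in (183,140,100)]).round(1).tolist())
# block edges at its present height (lift 52): top 34+52
print('sq corners z85',ray(w,np.array([(318,239),(482,239)])/1.5625,85).round(1))
print('rib sq end z127',ray(w,np.array([(358,336),(444,336)])/1.5625,127).round(1))
E
```

```text
150 [71, 73, 71, 73, 78, 86, 90, 86, 77, 76, 76, 76, 77, 76, 76, 67, 49, 24, 4, 8, 7, 7, 2, 13, 15, 14, 16, 15, 14, 15, 13, 17, 22, 44, 68, 83, 90, 90, 90, 90, 89, 85, 80, 78, 78, 78]
165 [(300, np.int64(116), np.int64(128), np.int64(139)), (301, np.int64(117), np.int64(129), np.int64(140)), (302, np.int64(116), np.int64(129), np.int64(140)), (303, np.int64(117), np.int64(129), np.int64(140)), (304, np.int64(116), np.int64(129), np.int64(140)), (305, np.int64(117), np.int64(129), np.int64(141)), (306, np.int64(117), np.int64(130), np.int64(141)), (307, np.int64(111), np.int64(123), np.int64(134)), (308, np.int64(88), np.int64(98), np.int64(107)), (309, np.int64(71), np.int64(79), np.int64(88)), (310, np.int64(68), np.int64(77), np.int64(84)), (311, np.int64(68), np.int64(77), np.int64(84)), (312, np.int64(69), np.int64(78), np.int64(85)), (313, np.int64(67), np.int64(75), np.int64(84)), (314, np.int64(62), np.int64(69), np.int64(78)), (315, np.int64(43), np.int64(48), np.int64(54)), (316, np.int64(17), np.int64(20), np.int64(23)), (317, np.int64(6), np.int64(6), np.int64(5)), (318, n
[... 1689 characters left out ...]
1, 91, 92, 89, 85, 78, 75, 76, 76, 76, 74, 67, 52, 46]
225 [125, 125, 125, 125, 124, 120, 119, 119, 118, 116, 96, 56, 15, 4, 4, 6, 9, 9, 14, 18, 15, 17, 15, 15, 13, 13, 26, 53, 82, 90, 91, 91, 92, 100, 116, 127, 129, 129, 130, 130, 125, 105, 72, 53, 49, 50]
245 [103, 103, 105, 116, 124, 126, 126, 124, 113, 86, 44, 13, 6, 5, 2, 10, 17, 23, 26, 26, 26, 27, 26, 28, 39, 75, 113, 131, 134, 133, 134, 133, 131, 128, 128, 128, 129, 129, 122, 101, 72, 55, 51, 50, 51, 51]
pred z 4 [[322.9, 132.9], [319.6, 185.1], [316.6, 228.9]]
pred z 30 [[330.9, 136.5], [326.7, 194.4], [323.0, 242.3]]
sq corners z85 [[584.   13.6  85. ]
 [637.   -3.3  85. ]]
rib sq end z127 [[594.3  -9.4 127. ]
 [615.9 -16.3 127. ]]
```

```bash
python3 - <<'E'
from h import *
import pickle
w,c=pickle.load(open('w4.pkl','rb'))
px=np.array([(322.3,150),(320.8,165),(320.5,185),(319.3,205),(317.4,225),(315,245)])
P=ray(w,px,30);print(P.round(1))
pz=np.array([(316.5,150),(315.2,165),(313.7,185),(312.3,205),(310.8,225),(309.8,245)])
Q=ray(w,pz,4);print('bottom edge',Q.round(1))
for A in (P,Q):
    k=np.polyfit(A[:,1],A[:,0],1);print('ang',np.degrees(np.arctan2(1,k[0])).round(2),'x at y=-100',np.polyval(k,-100).round(1), 'at -183',np.polyval(k,-183).round(1))
# scene: dark/stop profile
im=c['color'].astype(int)
F=lambda p:np.array(p)/6.667+[150,165]
E
```

```text
[[653.7 -15.9  30. ]
 [650.1 -26.2  30. ]
 [646.3 -40.9  30. ]
 [641.6 -56.   30. ]
 [636.3 -71.6  30. ]
 [630.3 -87.9  30. ]]
bottom edge [[ 653.7  -20.1    4. ]
 [ 649.6  -31.7    4. ]
 [ 644.3  -47.8    4. ]
 [ 638.8  -64.7    4. ]
 [ 633.   -82.4    4. ]
 [ 627.4 -101.1    4. ]]
ang 72.29 x at y=-100 627.0 at -183 600.5
ang 71.97 x at y=-100 627.4 at -183 600.4
```

The top and bottom edges of the bar's face agree: the line passes through (627.2,-100) at 72.1°, which puts the origin near (599.4,-185.7). The tool is square to it within 0.3°. The block's corners in the picture match TCP = block origin to within 1 mm. Lowering the block to the bench, then pressing by 25 mm (20 mm gap plus 5 mm).

```bash
python3 -m creep '[{"ax":0,"ay":0,"az":0,"dx":-0.02,"dy":0,"dz":0.06,"grip":1},{"ax":0,"ay":0,"az":0,"dx":-0.02,"dy":0,"dz":0.06,"grip":1},{"ax":0,"ay":0,"az":0,"dx":-0.01,"dy":0,"dz":0.06,"grip":1},{"ax":0,"ay":0,"az":0,"dx":0,"dy":0,"dz":0.06,"grip":1},{"ax":0,"ay":0,"az":0,"dx":0,"dy":0,"dz":0.05,"grip":1},{"ax":0,"ay":0,"az":0,"dx":0,"dy":0,"dz":0.03,"grip":1},{"ax":0,"ay":0,"az":0,"dx":0,"dy":0,"dz":0.02,"grip":1},{"ax":0,"ay":0,"az":0,"dx":0,"dy":0,"dz":0.005,"grip":1},{"ax":0,"ay":0,"az":0,"dx":0,"dy":0,"dz":0,"grip":1},{"ax":0,"ay":0,"az":0,"dx":0,"dy":0,"dz":0,"grip":1}]'
python3 -m creep '[{"ax":0,"ay":0,"az":0,"dx":0,"dy":0.017,"dz":0,"grip":1},{"ax":0,"ay":0,"az":0,"dx":0,"dy":0.017,"dz":0,"grip":1},{"ax":0,"ay":0,"az":0,"dx":0,"dy":0.017,"dz":0,"grip":1},{"ax":0,"ay":0,"az":0,"dx":0,"dy":0.017,"dz":0,"grip":1},{"ax":0,"ay":0,"az":0,"dx":0,"dy":0.017,"dz":0,"grip":1},{"ax":0,"ay":0,"az":0,"dx":0,"dy":0.017,"dz":0,"grip":1},{"ax":0,"ay":0,"az":0,"dx":0,"dy":0.017,"dz":0,"grip":1},{"ax":0,"ay":0,"az":0,"dx":0,"dy":0.017,"dz":0,"grip":1},{"ax":0,"ay":0,"az":0,"dx":0,"dy":0.016,"dz":0,"grip":1},{"ax":0,"ay":0,"az":0,"dx":0,"dy":0.014,"dz":0,"grip":1}]'
cat >> h.py <<'E'
def fx(O=(599.4,-185.7),th=72.2):
    s,M=st();t=np.radians(th);ex=np.array([np.sin(t),-np.cos(t)]);ey=np.array([np.cos(t),np.sin(t)])
    d=s['tool_pos'][:2]-np.array(O);f=s['contact_force'][:2]
    print('fix x %.1f y %.1f  Fx %.1f Fy %.1f'%(d@ex,d@ey,f@ex,f@ey))
E
python3 - <<'E'
from h import *
import pickle
fx();w=cam('wrist');fx();pickle.dump(w,open('w5.pkl','wb'))
im=w['color'].astype(int).sum(2)//3
for r in (120,140,160,180,200): print(r,im[r,300:356].tolist())
E
```

```text
clock: 8.88
tool_pos: [592.6, -54.4, 14.0]
ee_rot: [0.0, 0.805, 0.593, 0.0]
contact_force: [0.4, 0.1, -6.0]
gripper_width: 0.295
clock: 9.72
tool_pos: [615.5, -61.7, 13.6]
ee_rot: [-0.001, 0.805, 0.593, -0.001]
contact_force: [-3.6, 1.1, -3.4]
gripper_width: 0.292
t 9.72 tcp [615.5 -61.7  13.6] yang -17.27 z [-0.001  0.    -1.   ] F [-3.6  1.1 -3.4] w 0.292 j6 0.2
fix x -22.6 y 123.0  Fx -3.8 Fy -0.0
t 9.77 tcp [615.8 -61.8  13.6] yang -17.27 z [-0.001  0.    -1.   ] F [-2.   1.7 -5. ] w 0.292 j6 0.2
fix x -22.2 y 123.0  Fx -2.4 Fy 1.0
120 [99, 99, 99, 99, 100, 100, 100, 100, 100, 100, 102, 100, 99, 101, 100, 100, 100, 100, 99, 99, 99, 99, 100, 99, 100, 99, 99, 99, 99, 99, 99, 99, 99, 100, 100, 101, 100, 101, 101, 101, 102, 102, 102, 104, 103, 102, 103, 103, 102, 104, 103, 103, 103, 103, 103, 104]
140 [97, 95, 93, 90, 86, 91, 95, 95, 95, 95, 95, 94, 95, 92, 89, 92, 94, 95, 95, 94, 95, 95, 97, 98, 96, 90, 87, 84, 82, 81, 81, 81, 81, 82, 83, 75, 64, 51, 47, 48, 48, 48, 49, 48, 48, 46, 48, 48, 51, 51, 53, 61, 70, 78, 79, 81]
160 [133, 133, 133, 133, 133, 134, 133, 125, 80, 29, 16, 16, 20, 19, 15, 18, 16, 17, 16, 22, 50, 83, 94, 96, 94, 94, 94, 95, 94, 93, 88, 84, 84, 82, 71, 54, 48, 49, 47, 49, 48, 47, 48, 47, 45, 47, 48, 46, 51, 66, 85, 101, 106, 106, 105, 105]
180 [131, 131, 131, 132, 132, 133, 125, 76, 26, 13, 14, 17, 15, 16, 18, 17, 16, 14, 27, 58, 90, 96, 96, 95, 95, 95, 94, 93, 90, 83, 81, 82, 76, 61, 50, 48, 48, 48, 48, 49, 48, 47, 46, 46, 46, 48, 49, 62, 83, 99, 106, 107, 105, 105, 103, 102]
200 [131, 130, 130, 131, 132, 123, 69, 18, 12, 17, 17, 16, 19, 15, 17, 16, 15, 32, 68, 91, 96, 95, 94, 94, 94, 94, 92, 84, 80, 80, 80, 81, 82, 80, 78, 72, 70, 68, 67, 62, 52, 47, 46, 48, 49, 60, 80, 98, 105, 107, 105, 104, 103, 101, 100, 94]
```

Contact: about 3 N, 5–6 mm expected. Checking the compression by how far the bar's black/yellow edge has shifted between the two pictures.

```bash
python3 - <<'E'
from h import *
import pickle
w4=pickle.load(open('w4.pkl','rb'))[0];w5=pickle.load(open('w5.pkl','rb'))
t=np.radians(72.2);ex=np.array([np.sin(t),-np.cos(t)]);O=np.array([599.4,-185.7])
for w,p in((w4,[(331.8,165),(330.2,185),(328.5,205),(326.6,225)]),(w5,[(320.2,160),(318.8,180),(317.5,200)])): print(((ray(w,p,30)[:,:2]-O)@ex).round(1))
print('block edge z34',((ray(w5,[(307.9,160),(307,180),(306,200)],34)[:,:2]-O)@ex).round(1))
E
```

```text
[7.6 7.6 7.6 7.5]
[12.2 12.3 12.5]
block edge z34 [4.7 4.9 5.1]
```

Compression is about 4.8 mm and square. Sliding towards the stop.

```bash
python3 -m creep '[{"ax":0,"ay":0,"az":0.005,"dx":-0.02,"dy":0.003,"dz":0,"grip":1},{"ax":0,"ay":0,"az":0,"dx":-0.04,"dy":0,"dz":0,"grip":1},{"ax":0,"ay":0,"az":0,"dx":-0.04,"dy":0,"dz":0,"grip":1},{"ax":0,"ay":0,"az":0,"dx":-0.04,"dy":0,"dz":0,"grip":1},{"ax":0,"ay":0,"az":0,"dx":-0.04,"dy":0,"dz":0,"grip":1},{"ax":0,"ay":0,"az":0,"dx":-0.04,"dy":0,"dz":0,"grip":1},{"ax":0,"ay":0,"az":0,"dx":-0.04,"dy":0,"dz":0,"grip":1},{"ax":0,"ay":0,"az":0,"dx":-0.04,"dy":0,"dz":0,"grip":1},{"ax":0,"ay":0,"az":0,"dx":-0.04,"dy":0,"dz":0,"grip":1},{"ax":0,"ay":0,"az":0,"dx":-0.02,"dy":0,"dz":0,"grip":1}]'
python3 - <<'E'
from h import *
import pickle
fx();w=cam('wrist');fx();pickle.dump(w,open('w6.pkl','wb'))
im=w['color'].astype(int).sum(2)//3
for r in (100,120,140,160,180,200): print(r,im[r,298:356].tolist())
E
```

```text
clock: 10.6
tool_pos: [599.6, -114.3, 13.7]
ee_rot: [-0.0, 0.808, 0.59, -0.0]
contact_force: [-3.0, 2.5, -5.6]
gripper_width: 0.294
t 10.6 tcp [ 599.6 -114.3   13.7] yang -17.75 z [-0. -0. -1.] F [-3.   2.5 -5.6] w 0.294 j6 0.12
fix x -21.7 y 68.0  Fx -3.6 Fy 1.5
t 10.65 tcp [ 599.5 -114.6   13.7] yang -17.75 z [-0. -0. -1.] F [-2.9  0.  -4.6] w 0.295 j6 0.12
fix x -21.6 y 67.7  Fx -2.8 Fy -0.9
100 [82, 83, 77, 58, 23, 6, 6, 6, 9, 7, 9, 12, 16, 15, 18, 20, 16, 16, 17, 16, 15, 16, 16, 18, 23, 51, 83, 98, 99, 100, 100, 99, 98, 99, 98, 92, 86, 84, 82, 63, 52, 50, 49, 49, 49, 50, 51, 49, 49, 47, 49, 49, 50, 50, 61, 83, 104, 114]
120 [80, 80, 71, 39, 7, 6, 4, 7, 7, 8, 9, 15, 17, 14, 17, 18, 18, 18, 17, 19, 16, 18, 16, 29, 56, 85, 99, 100, 99, 100, 100, 100, 100, 98, 91, 81, 78, 72, 60, 50, 50, 47, 48, 50, 48, 48, 47, 49, 47, 47, 49, 49, 51, 68, 94, 112, 115, 115]
140 [79, 74, 48, 15, 6, 7, 5, 8, 7, 8, 17, 14, 18, 17, 15, 15, 20, 16, 16, 19, 15, 15, 27, 57, 88, 98, 100, 98, 100, 99, 99, 99, 97, 90, 83, 80, 72, 59, 51, 51, 50, 49, 50, 49, 49, 49, 47, 48, 49, 49, 50, 61, 86, 105, 113, 114, 112, 110]
160 [137, 137, 137, 137, 136, 137, 137, 137, 138, 128, 79, 27, 15, 17, 15, 17, 15, 16, 18, 19, 17, 26, 58, 92, 100, 99, 100, 100, 100, 100, 100, 96, 89, 86, 81, 70, 54, 50, 49, 49, 49, 48, 49, 49, 48, 48, 48, 50, 50, 55, 76, 99, 110, 112, 112, 110, 107, 107]
180 [135, 136, 135, 135, 136, 136, 136, 136, 128, 78, 25, 17, 18, 17, 17, 16, 19, 18, 17, 16, 24, 57, 94, 101, 98, 99, 100, 98, 100, 98, 94, 85, 82, 76, 61, 52, 50, 49, 47, 48, 49, 48, 48, 48, 48, 50, 49, 51, 70, 93, 106, 111, 111, 109, 108, 106, 105, 103]
200 [135, 134, 134, 135, 135, 134, 136, 127, 71, 17, 17, 17, 17, 16, 17, 15, 18, 17, 15, 28, 61, 94, 99, 98, 98, 99, 98, 98, 97, 91, 85, 82, 72, 56, 49, 48, 49, 48, 48, 49, 48, 47, 47, 49, 49, 51, 64, 85, 102, 111, 110, 108, 108, 107, 105, 102, 98, 102]
```

```bash
python3 -m creep '[{"ax":0,"ay":0,"az":0,"dx":-0.012,"dy":-0.001,"dz":0,"grip":1},{"ax":0,"ay":0,"az":0,"dx":-0.01,"dy":0,"dz":0,"grip":1},{"ax":0,"ay":0,"az":0,"dx":-0.01,"dy":0,"dz":0,"grip":1},{"ax":0,"ay":0,"az":0,"dx":-0.01,"dy":0,"dz":0,"grip":1},{"ax":0,"ay":0,"az":0,"dx":-0.01,"dy":0,"dz":0,"grip":1},{"ax":0,"ay":0,"az":0,"dx":-0.01,"dy":0,"dz":0,"grip":1},{"ax":0,"ay":0,"az":0,"dx":-0.01,"dy":0,"dz":0,"grip":1},{"ax":0,"ay":0,"az":0,"dx":-0.008,"dy":0,"dz":0,"grip":1},{"ax":0,"ay":0,"az":0,"dx":0,"dy":0,"dz":0,"grip":1},{"ax":0,"ay":0,"az":0,"dx":0,"dy":0,"dz":0,"grip":1}]'
python3 -c "from h import *;fx()"
```

```text
clock: 11.48
tool_pos: [596.1, -125.0, 13.7]
ee_rot: [0.0, 0.808, 0.59, -0.0]
contact_force: [-3.3, 0.4, -5.9]
gripper_width: 0.296
t 11.48 tcp [ 596.1 -125.    13.7] yang -17.73 z [-0. -0. -1.] F [-3.3  0.4 -5.9] w 0.296 j6 0.1
fix x -21.7 y 56.8  Fx -3.2 Fy -0.7
```

```bash
python3 -m creep '[{"ax":0,"ay":0,"az":0,"dx":-0.006,"dy":0,"dz":0,"grip":1},{"ax":0,"ay":0,"az":0,"dx":-0.006,"dy":0,"dz":0,"grip":1},{"ax":0,"ay":0,"az":0,"dx":-0.006,"dy":0,"dz":0,"grip":1},{"ax":0,"ay":0,"az":0,"dx":-0.006,"dy":0,"dz":0,"grip":1},{"ax":0,"ay":0,"az":0,"dx":-0.006,"dy":0,"dz":0,"grip":1},{"ax":0,"ay":0,"az":0,"dx":0,"dy":0,"dz":0,"grip":1},{"ax":0,"ay":0,"az":0,"dx":0,"dy":0,"dz":0,"grip":1},{"ax":0,"ay":0,"az":0,"dx":0,"dy":0,"dz":0,"grip":1},{"ax":0,"ay":0,"az":0,"dx":0,"dy":0,"dz":0,"grip":1},{"ax":0,"ay":0,"az":0,"dx":0,"dy":0,"dz":0,"grip":1}]'
python3 - <<'E'
from h import *
import pickle
fx();c=cam('scene');d=cam('side');pickle.dump((c,d),open('s7.pkl','wb'))
O=np.array([599.4,-185.7]);t=np.radians(72.2);ex=np.array([np.sin(t),-np.cos(t)]);ey=np.array([np.cos(t),np.sin(t)])
im=d['color'].astype(int).sum(2)//3
print('pred stop inner tip', proj(d,[[*(O-76*ex),30]]).round(1),'outer?', proj(d,[[*(O-76*ex-6*ey),30]]).round(1),'block round',proj(d,[[*(O-22*ex),34]]).round(1))
b=cv2.resize(d['color'][145:215,160:250],(771,600),interpolation=cv2.INTER_CUBIC)
cv2.imwrite('pics/d7.png',cv2.convertScaleAbs(b,alpha=1.4))
E
```

```text
clock: 12.32
tool_pos: [594.8, -129.2, 13.7]
ee_rot: [0.0, 0.808, 0.59, -0.0]
contact_force: [-3.0, 1.4, -5.8]
gripper_width: 0.292
t 12.32 tcp [ 594.8 -129.2   13.7] yang -17.73 z [-0. -0. -1.] F [-3.   1.4 -5.8] w 0.292 j6 0.09
fix x -21.7 y 52.4  Fx -3.2 Fy 0.4
pred stop inner tip [[237.9 166.8]] outer? [[238.6 165.8]] block round [[222.7 162.8]]
```

No stop contact yet. Continuing in 1 mm steps by force.

```bash
python3 -m creep '[{"ax":0,"ay":0,"az":0,"dx":-0.006,"dy":0,"dz":0,"grip":1},{"ax":0,"ay":0,"az":0,"dx":-0.006,"dy":0,"dz":0,"grip":1},{"ax":0,"ay":0,"az":0,"dx":-0.006,"dy":0,"dz":0,"grip":1},{"ax":0,"ay":0,"az":0,"dx":0,"dy":0,"dz":0,"grip":1},{"ax":0,"ay":0,"az":0,"dx":0,"dy":0,"dz":0,"grip":1},{"ax":0,"ay":0,"az":0,"dx":0,"dy":0,"dz":0,"grip":1},{"ax":0,"ay":0,"az":0,"dx":0,"dy":0,"dz":0,"grip":1},{"ax":0,"ay":0,"az":0,"dx":0,"dy":0,"dz":0,"grip":1},{"ax":0,"ay":0,"az":0,"dx":0,"dy":0,"dz":0,"grip":1},{"ax":0,"ay":0,"az":0,"dx":0,"dy":0,"dz":0,"grip":1}]'
python3 -c "from h import *;fx()"
```

```text
clock: 13.25
tool_pos: [594.8, -129.5, 14.1]
ee_rot: [-0.001, 0.808, 0.589, 0.001]
contact_force: [-0.1, 13.4, -3.8]
gripper_width: 0.292
t 13.25 tcp [ 594.8 -129.5   14.1] yang -17.79 z [ 0.001  0.003 -1.   ] F [-0.1 13.4 -3.8] w 0.292 j6 0.09
fix x -21.5 y 52.1  Fx -4.2 Fy 12.7
```

Stop contact: 12.7 N along y, reading y=52.1, which must be 55 mm. The corrected origin is (598.5,-188.5). Backing off, moving to the open end and turning by -90°.

```bash
sed -i 's/O=(599.4,-185.7)/O=(598.5,-188.5)/' h.py
python3 -m creep '[{"ax":0,"ay":0,"az":0,"dx":0.03,"dy":-0.02,"dz":0,"grip":1},{"ax":0,"ay":0,"az":0,"dx":0.01,"dy":-0.09,"dz":0,"grip":1},{"ax":0,"ay":0,"az":0,"dx":0,"dy":-0.1,"dz":-0.03,"grip":1},{"ax":0,"ay":0,"az":0,"dx":0,"dy":-0.1,"dz":-0.05,"grip":1},{"ax":0,"ay":0,"az":0,"dx":0.04,"dy":-0.08,"dz":-0.05,"grip":1},{"ax":0,"ay":0,"az":0,"dx":0.1,"dy":0,"dz":0,"grip":1},{"ax":0,"ay":0,"az":0,"dx":0.12,"dy":0,"dz":0,"grip":1},{"ax":0,"ay":0,"az":0,"dx":0.12,"dy":0,"dz":0,"grip":1},{"ax":0,"ay":0,"az":0,"dx":0.12,"dy":0,"dz":0,"grip":1},{"ax":0,"ay":0,"az":0,"dx":0.06,"dy":0,"dz":0,"grip":1}]'
python3 -m creep '[{"ax":0,"ay":0,"az":0.07,"dx":0,"dy":0,"dz":0,"grip":1},{"ax":0,"ay":0,"az":0.07,"dx":0,"dy":0,"dz":0,"grip":1},{"ax":0,"ay":0,"az":0.07,"dx":0,"dy":0,"dz":0,"grip":1},{"ax":0,"ay":0,"az":0.07,"dx":0,"dy":0,"dz":0,"grip":1},{"ax":0,"ay":0,"az":0.07,"dx":0,"dy":0,"dz":0,"grip":1},{"ax":0,"ay":0,"az":0.07,"dx":0,"dy":0,"dz":0,"grip":1},{"ax":0,"ay":0,"az":0.07,"dx":0,"dy":0,"dz":0,"grip":1},{"ax":0,"ay":0,"az":0.07,"dx":0,"dy":0,"dz":0,"grip":1},{"ax":0,"ay":0,"az":0.07,"dx":0,"dy":0,"dz":0,"grip":1},{"ax":0,"ay":0,"az":0.07,"dx":0,"dy":0,"dz":0,"grip":1}]'
python3 -m creep '[{"ax":0,"ay":0,"az":0.07,"dx":0,"dy":0,"dz":0,"grip":1},{"ax":0,"ay":0,"az":0.07,"dx":0,"dy":0,"dz":0,"grip":1},{"ax":0,"ay":0,"az":0.07,"dx":0,"dy":0,"dz":0,"grip":1},{"ax":0,"ay":0,"az":0.07,"dx":0,"dy":0,"dz":0,"grip":1},{"ax":0,"ay":0,"az":0.02,"dx":0,"dy":0,"dz":0,"grip":1},{"ax":0,"ay":0,"az":0,"dx":0,"dy":0,"dz":0,"grip":1},{"ax":0,"ay":0,"az":0,"dx":0,"dy":0,"dz":0,"grip":1},{"ax":0,"ay":0,"az":0,"dx":0,"dy":0,"dz":0,"grip":1},{"ax":0,"ay":0,"az":0,"dx":0,"dy":0,"dz":0,"grip":1},{"ax":0,"ay":0,"az":0,"dx":0,"dy":0,"dz":0,"grip":1}]'
python3 - <<'E'
from h import *
import pickle
fx();w=cam('wrist');pickle.dump(w,open('w8.pkl','wb'))
c=cam('scene');pickle.dump(c,open('s8.pkl','wb'))
im=w['color'].astype(int).sum(2)//3
O=np.array([598.5,-188.5]);t=np.radians(72.2);ex=np.array([np.sin(t),-np.cos(t)]);ey=np.array([np.cos(t),np.sin(t)])
for n,z in(('face z30',30),('face z4',4)): print(n,proj(w,[[*(O+y*ey),z] for y in (100,140,183)]).round(1).tolist())
for col in (180,210,240,256,275,300): print(col,im[60:215:1,col][::1].tolist())
E
```

```text
clock: 14.08
tool_pos: [567.5, -26.3, 34.1]
ee_rot: [0.001, 0.807, 0.59, 0.001]
contact_force: [0.4, -0.8, -6.0]
gripper_width: 0.296
clock: 14.92
tool_pos: [566.4, -28.2, 33.7]
ee_rot: [0.0, 0.997, 0.078, 0.001]
contact_force: [0.1, 0.5, -6.6]
gripper_width: 0.291
clock: 15.75
tool_pos: [565.8, -28.1, 33.3]
ee_rot: [0.0, 0.988, -0.154, 0.0]
contact_force: [-0.2, -0.2, -6.5]
gripper_width: 0.294
t 15.75 tcp [565.8 -28.1  33.3] yang -107.69 z [ 0. -0. -1.] F [-0.2 -0.2 -6.5] w 0.294 j6 1.83
fix x -80.2 y 142.7  Fx -0.1 Fy -0.3
face z30 [[329.7, 103.4], [261.4, 102.9], [187.9, 103.0]]
face z4 [[320.4, 103.3], [260.7, 102.9], [196.5, 103.0]]
180 [138, 138, 138, 137, 137, 138, 138, 137, 137, 137, 137, 137, 137, 137, 136, 137, 137, 136, 137, 137, 137, 137, 137, 137, 137, 138, 138, 138, 138, 138, 138, 137, 137, 136, 136, 136, 131, 110, 91, 86, 87, 88, 87, 86, 86, 85, 85, 85, 85, 85, 85, 85, 85, 86, 87, 87, 87, 87, 87, 87, 88, 87, 89, 89, 88, 89, 87, 88, 88, 88, 88, 88, 89, 88, 88, 88, 88, 88, 90, 89, 89, 89, 89, 90, 89, 90, 89, 89, 89, 88, 88, 88, 88, 87, 86, 87, 87, 86, 85, 85, 84, 85, 84
[... 3043 characters left out ...]
126, 133, 133, 132, 131, 132, 129, 119, 105, 116, 127, 129, 128, 128, 128, 129, 129, 124, 88, 42, 23, 23, 25, 23, 24, 23, 25, 23, 20, 23, 22, 27, 58, 90, 109, 111, 111, 110, 112, 111, 111, 113, 120, 125, 126, 126, 127, 127, 126, 127, 126, 126, 126, 125, 125, 125, 126, 125, 126, 125, 125, 124, 124, 124, 123, 124, 124, 123, 123, 123, 124, 123, 124, 124, 119, 105, 84, 70, 67, 67, 68, 66, 65, 95, 145, 157, 157, 157, 157, 157, 156, 156, 157, 156, 157, 156, 157, 157, 157, 157, 157, 158, 156, 152, 152, 147, 140, 152, 156, 156, 156, 157, 157, 157, 157, 157, 152, 151, 152, 148, 134, 129, 127, 121, 119, 119, 119, 119, 119, 119, 119, 120, 119, 120, 120, 119, 119, 119, 120, 119, 118, 119, 118, 119, 119]
```

```bash
python3 - <<'E'
from h import *
import pickle
w=pickle.load(open('w8.pkl','rb'));fx()
O=np.array([598.5,-188.5]);t=np.radians(72.2);ex=np.array([np.sin(t),-np.cos(t)]);ey=np.array([np.cos(t),np.sin(t)])
f=lambda px,z:[((p[:2]-O)@[*zip(ex,ey)]).round(1).tolist() for p in ray(w,px,z)]
print('sq end',f([(210,153.4),(256,153.4),(300,153.4)],53.5)); print('bar face',f([(215,103.2),(256,102.7),(300,102.4)],30))
E
```

```text
t 15.85 tcp [565.7 -28.1  33.2] yang -107.7 z [ 0. -0. -1.] F [-0.4 -0.2 -5.7] w 0.294 j6 1.83
fix x -80.3 y 142.7  Fx -0.3 Fy -0.3
sq end [[-25.8, 167.6], [-25.7, 143.1], [-25.7, 119.7]]
bar face [[-0.2, 167.1], [0.1, 143.2], [0.4, 117.5]]
```

Block square end at x=-25.8, bar face at 0 and parallel. Lowering 19.5 mm, then pressing by 31 mm.

```bash
python3 -m creep '[{"ax":0,"ay":0,"az":0,"dx":0,"dy":0,"dz":0.05,"grip":1},{"ax":0,"ay":0,"az":0,"dx":0,"dy":0,"dz":0.04,"grip":1},{"ax":0,"ay":0,"az":0,"dx":0,"dy":0,"dz":0.03,"grip":1},{"ax":0,"ay":0,"az":0,"dx":0,"dy":0,"dz":0.01,"grip":1},{"ax":0,"ay":0,"az":0,"dx":0.026,"dy":0,"dz":0,"grip":1},{"ax":0,"ay":0,"az":0,"dx":0.026,"dy":0,"dz":0,"grip":1},{"ax":0,"ay":0,"az":0,"dx":0.026,"dy":0,"dz":0,"grip":1},{"ax":0,"ay":0,"az":0,"dx":0.026,"dy":0,"dz":0,"grip":1},{"ax":0,"ay":0,"az":0,"dx":0.026,"dy":0,"dz":0,"grip":1},{"ax":0,"ay":0,"az":0,"dx":0.026,"dy":0,"dz":0,"grip":1}]'
python3 -c "from h import *;fx()"
python3 -m creep '[{"ax":0,"ay":0,"az":0,"dx":0.01,"dy":0,"dz":0,"grip":1},{"ax":0,"ay":0,"az":0,"dx":0.01,"dy":0,"dz":0,"grip":1},{"ax":0,"ay":0,"az":0,"dx":0.01,"dy":0,"dz":0,"grip":1},{"ax":0,"ay":0,"az":0,"dx":0.01,"dy":0,"dz":0,"grip":1},{"ax":0,"ay":0,"az":0,"dx":0.01,"dy":0,"dz":0,"grip":1},{"ax":0,"ay":0,"az":0,"dx":0,"dy":0,"dz":0,"grip":1},{"ax":0,"ay":0,"az":0,"dx":0,"dy":0,"dz":0,"grip":1},{"ax":0,"ay":0,"az":0,"dx":0,"dy":0,"dz":0,"grip":1},{"ax":0,"ay":0,"az":0,"dx":0,"dy":0,"dz":0,"grip":1},{"ax":0,"ay":0,"az":0,"dx":0,"dy":0,"dz":0,"grip":1}]'
python3 - <<'E'
from h import *
import pickle
fx();w=cam('wrist');pickle.dump(w,open('w9.pkl','wb'));fx()
im=w['color'].astype(int).sum(2)//3
for col in (160,180,200,225,256,290,310): print(col,im[90:160,col].tolist())
E
```

```text
clock: 16.68
tool_pos: [588.5, -35.4, 13.7]
ee_rot: [0.0, 0.988, -0.154, 0.0]
contact_force: [0.1, 0.5, -7.0]
gripper_width: 0.294
t 16.68 tcp [588.5 -35.4  13.7] yang -107.73 z [ 0. -0. -1.] F [ 0.1  0.5 -7. ] w 0.294 j6 1.82
fix x -56.3 y 142.7  Fx -0.1 Fy 0.5
clock: 17.52
tool_pos: [594.7, -37.4, 13.6]
ee_rot: [0.0, 0.988, -0.154, -0.0]
contact_force: [-3.0, 0.6, -6.3]
gripper_width: 0.294
t 17.52 tcp [594.7 -37.4  13.6] yang -107.72 z [-0.001  0.    -1.   ] F [-3.   0.6 -6.3] w 0.294 j6 1.81
fix x -49.8 y 142.7  Fx -3.1 Fy -0.4
t 17.57 tcp [594.8 -37.5  13.6] yang -107.72 z [-0.001  0.    -1.   ] F [-2.6  0.6 -5.9] w 0.296 j6 1.81
fix x -49.7 y 142.7  Fx -2.6 Fy -0.2
160 [142, 142, 142, 143, 142, 142, 142, 141, 141, 141, 140, 141, 141, 133, 109, 93, 90, 92, 90, 92, 90, 90, 91, 89, 91, 89, 89, 90, 89, 90, 90, 91, 90, 90, 91, 90, 90, 91, 91, 90, 91, 91, 90, 91, 91, 90, 91, 91, 91, 91, 90, 91, 92, 91, 90, 90, 90, 89, 89, 88, 88, 88, 88, 88, 87, 88, 88, 88, 87, 87]
180 [130, 128, 122, 108, 90, 82, 79, 88, 122, 143, 146, 147, 147, 136, 108, 97, 96, 93, 81, 76, 89, 91, 91, 90, 91, 92, 
[... 1004 characters left out ...]
 35, 61, 79, 107, 122, 123, 124, 123, 123]
290 [147, 142, 140, 131, 104, 97, 116, 134, 141, 142, 143, 144, 145, 145, 145, 142, 131, 117, 114, 121, 123, 122, 122, 121, 121, 122, 127, 132, 133, 131, 111, 91, 84, 77, 60, 50, 70, 111, 127, 130, 129, 129, 129, 129, 130, 125, 96, 54, 26, 24, 21, 22, 19, 17, 17, 15, 14, 11, 15, 14, 24, 48, 64, 81, 114, 122, 122, 122, 121, 122]
310 [145, 129, 103, 94, 90, 90, 120, 138, 142, 142, 143, 143, 144, 144, 145, 140, 127, 116, 120, 123, 122, 123, 122, 121, 122, 123, 124, 114, 97, 90, 89, 87, 85, 73, 58, 53, 76, 111, 127, 129, 129, 129, 129, 128, 131, 124, 93, 47, 23, 21, 25, 24, 24, 22, 24, 25, 25, 25, 22, 23, 54, 101, 118, 124, 128, 127, 127, 127, 128, 128]
```

Pressed about 5 mm (3 N). Sliding to the stop.

```bash
python3 -m creep '[{"ax":0,"ay":0,"az":0,"dx":0.002,"dy":0.02,"dz":0,"grip":1},{"ax":0,"ay":0,"az":0,"dx":0,"dy":0.05,"dz":0,"grip":1},{"ax":0,"ay":0,"az":0,"dx":0,"dy":0.06,"dz":0,"grip":1},{"ax":0,"ay":0,"az":0,"dx":0,"dy":0.06,"dz":0,"grip":1},{"ax":0,"ay":0,"az":0,"dx":0,"dy":0.06,"dz":0,"grip":1},{"ax":0,"ay":0,"az":0,"dx":0,"dy":0.06,"dz":0,"grip":1},{"ax":0,"ay":0,"az":0,"dx":0,"dy":0.06,"dz":0,"grip":1},{"ax":0,"ay":0,"az":0,"dx":0,"dy":0.06,"dz":0,"grip":1},{"ax":0,"ay":0,"az":0,"dx":0,"dy":0.06,"dz":0,"grip":1},{"ax":0,"ay":0,"az":0,"dx":0,"dy":0.06,"dz":0,"grip":1}]'
python3 -c "from h import *;fx()"
python3 -m creep '[{"ax":0,"ay":0,"az":0,"dx":0,"dy":0.04,"dz":0,"grip":1},{"ax":0,"ay":0,"az":0,"dx":0,"dy":0.02,"dz":0,"grip":1},{"ax":0,"ay":0,"az":0,"dx":0,"dy":0.02,"dz":0,"grip":1},{"ax":0,"ay":0,"az":0,"dx":0,"dy":0.02,"dz":0,"grip":1},{"ax":0,"ay":0,"az":0,"dx":0,"dy":0.02,"dz":0,"grip":1},{"ax":0,"ay":0,"az":0,"dx":0,"dy":0.01,"dz":0,"grip":1},{"ax":0,"ay":0,"az":0,"dx":0,"dy":0.01,"dz":0,"grip":1},{"ax":0,"ay":0,"az":0,"dx":0,"dy":0,"dz":0,"grip":1},{"ax":0,"ay":0,"az":0,"dx":0,"dy":0,"dz":0,"grip":1},{"ax":0,"ay":0,"az":0,"dx":0,"dy":0,"dz":0,"grip":1}]'
python3 -c "from h import *;fx()"
```

```text
clock: 18.4
tool_pos: [570.0, -117.2, 13.8]
ee_rot: [0.0, 0.988, -0.154, 0.0]
contact_force: [-2.6, 3.3, -6.3]
gripper_width: 0.292
t 18.4 tcp [ 570.  -117.2   13.8] yang -107.74 z [ 0. -0. -1.] F [-2.6  3.3 -6.3] w 0.292 j6 1.68
fix x -48.9 y 59.2  Fx -3.4 Fy 2.3
clock: 19.23
tool_pos: [563.9, -136.3, 13.7]
ee_rot: [0.0, 0.988, -0.154, -0.0]
contact_force: [-1.8, -0.5, -6.3]
gripper_width: 0.299
t 19.23 tcp [ 563.9 -136.3   13.7] yang -107.72 z [-0. -0. -1.] F [-1.8 -0.5 -6.3] w 0.299 j6 1.64
fix x -48.9 y 39.2  Fx -1.6 Fy -1.1
```

```bash
python3 -m creep '[{"ax":0,"ay":0,"az":0,"dx":0,"dy":0.01,"dz":0,"grip":1},{"ax":0,"ay":0,"az":0,"dx":0,"dy":0.01,"dz":0,"grip":1},{"ax":0,"ay":0,"az":0,"dx":0,"dy":0.01,"dz":0,"grip":1},{"ax":0,"ay":0,"az":0,"dx":0,"dy":0.01,"dz":0,"grip":1},{"ax":0,"ay":0,"az":0,"dx":0,"dy":0.01,"dz":0,"grip":1},{"ax":0,"ay":0,"az":0,"dx":0,"dy":0.01,"dz":0,"grip":1},{"ax":0,"ay":0,"az":0,"dx":0,"dy":0.01,"dz":0,"grip":1},{"ax":0,"ay":0,"az":0,"dx":0,"dy":0.005,"dz":0,"grip":1},{"ax":0,"ay":0,"az":0,"dx":0,"dy":0,"dz":0,"grip":1},{"ax":0,"ay":0,"az":0,"dx":0,"dy":0,"dz":0,"grip":1}]'
python3 - <<'E'
from h import *
fx();viewer.capture('wrist');fx();viewer.capture('wrist');fx()
E
```

```text
clock: 20.07
tool_pos: [560.6, -146.5, 13.7]
ee_rot: [-0.0, 0.988, -0.154, 0.0]
contact_force: [-0.8, 5.5, -5.6]
gripper_width: 0.293
t 20.07 tcp [ 560.6 -146.5   13.7] yang -107.73 z [ 0.     0.001 -1.   ] F [-0.8  5.5 -5.6] w 0.293 j6 1.62
fix x -49.0 y 28.4  Fx -2.5 Fy 5.0
t 20.12 tcp [ 560.6 -146.5   13.8] yang -107.73 z [ 0.     0.001 -1.   ] F [-1.4  5.5 -6.3] w 0.296 j6 1.62
fix x -48.9 y 28.4  Fx -3.0 Fy 4.8
t 20.17 tcp [ 560.6 -146.5   13.7] yang -107.73 z [ 0.     0.001 -1.   ] F [-1.7  4.4 -6.8] w 0.294 j6 1.62
fix x -49.0 y 28.4  Fx -2.9 Fy 3.7
```

At the stop: y=28.4, 4–5 N there, 3 N on the bar. Now easing the pressure to about 1.5 mm, setting the weight down (Fz shows the gripper carrying it) and releasing.

```bash
python3 -m creep '[{"ax":0,"ay":0,"az":0,"dx":0,"dy":0,"dz":0.003,"grip":1},{"ax":0,"ay":0,"az":0,"dx":0,"dy":0,"dz":0.003,"grip":1},{"ax":0,"ay":0,"az":0,"dx":-0.005,"dy":-0.002,"dz":0,"grip":1},{"ax":0,"ay":0,"az":0,"dx":-0.006,"dy":-0.002,"dz":0,"grip":1},{"ax":0,"ay":0,"az":0,"dx":-0.006,"dy":-0.002,"dz":0,"grip":1},{"ax":0,"ay":0,"az":0,"dx":-0.006,"dy":0,"dz":0,"grip":1},{"ax":0,"ay":0,"az":0,"dx":0,"dy":0,"dz":0,"grip":1},{"ax":0,"ay":0,"az":0,"dx":0,"dy":0,"dz":0,"grip":1},{"ax":0,"ay":0,"az":0,"dx":0,"dy":0,"dz":0,"grip":1},{"ax":0,"ay":0,"az":0,"dx":0,"dy":0,"dz":0,"grip":1}]'
python3 -c "from h import *;fx()"
```

```text
clock: 21.0
tool_pos: [558.3, -145.4, 13.4]
ee_rot: [0.0, 0.988, -0.154, 0.001]
contact_force: [1.8, -2.0, 2.6]
gripper_width: 0.295
t 21.0 tcp [ 558.3 -145.4   13.4] yang -107.72 z [ 0.002 -0.001 -1.   ] F [ 1.8 -2.   2.6] w 0.295 j6 1.62
fix x -51.4 y 28.7  Fx 2.4 Fy -1.4
```

```bash
python3 -m creep '[{"ax":0,"ay":0,"az":0,"dx":-0.006,"dy":0,"dz":-0.002,"grip":1},{"ax":0,"ay":0,"az":0,"dx":0,"dy":0,"dz":0,"grip":1},{"ax":0,"ay":0,"az":0,"dx":0,"dy":0,"dz":0,"grip":0.2},{"ax":0,"ay":0,"az":0,"dx":0,"dy":0,"dz":0,"grip":0},{"ax":0,"ay":0,"az":0,"dx":0,"dy":0,"dz":0,"grip":-0.3},{"ax":0,"ay":0,"az":0,"dx":0,"dy":0,"dz":0,"grip":-0.6},{"ax":0,"ay":0,"az":0,"dx":0,"dy":0,"dz":0,"grip":-1},{"ax":0,"ay":0,"az":0,"dx":0,"dy":0,"dz":0,"grip":-1},{"ax":0,"ay":0,"az":0,"dx":0,"dy":0,"dz":0,"grip":-1},{"ax":0,"ay":0,"az":0,"dx":0,"dy":0,"dz":0,"grip":-1}]'
python3 -c "from h import *;fx()"
python3 -m creep '[{"ax":0,"ay":0,"az":0,"dx":0,"dy":0,"dz":-0.05,"grip":-1},{"ax":0,"ay":0,"az":0,"dx":0,"dy":0,"dz":-0.1,"grip":-1},{"ax":0,"ay":0,"az":0,"dx":0,"dy":0,"dz":-0.1,"grip":-1},{"ax":0,"ay":0,"az":0,"dx":0,"dy":0,"dz":-0.15,"grip":-1},{"ax":0,"ay":0,"az":0,"dx":0,"dy":0,"dz":-0.15,"grip":-1},{"ax":0,"ay":0,"az":0,"dx":0,"dy":0,"dz":-0.15,"grip":-1},{"ax":0,"ay":0,"az":0,"dx":0,"dy":0,"dz":-0.15,"grip":-1},{"ax":0,"ay":0,"az":0,"dx":0,"dy":0,"dz":-0.1,"grip":-1},{"ax":0,"ay":0,"az":0,"dx":0,"dy":0,"dz":0,"grip":-1},{"ax":0,"ay":0,"az":0,"dx":0,"dy":0,"dz":0,"grip":-1}]'
python3 - <<'E'
from h import *
import pickle
fx();w=cam('wrist');pickle.dump(w,open('w10.pkl','wb'))
cv2.imwrite('pics/w10.png',cv2.convertScaleAbs(cv2.resize(w['color'],(800,600),interpolation=cv2.INTER_CUBIC),alpha=1.4))
E
```

```text
clock: 21.83
tool_pos: [556.6, -144.7, 13.1]
ee_rot: [-0.0, 0.988, -0.154, -0.0]
contact_force: [0.2, -0.8, 0.1]
gripper_width: 0.999
t 21.83 tcp [ 556.6 -144.7   13.1] yang -107.73 z [-0.  0. -1.] F [ 0.2 -0.8  0.1] w 0.999 j6 1.62
fix x -53.3 y 28.9  Fx 0.5 Fy -0.7
clock: 22.67
tool_pos: [557.2, -144.9, 156.8]
ee_rot: [0.0, 0.988, -0.154, 0.001]
contact_force: [0.0, 0.4, 0.7]
gripper_width: 1.003
t 22.67 tcp [ 557.2 -144.9  156.8] yang -107.73 z [ 0.002 -0.001 -1.   ] F [0.  0.4 0.7] w 1.003 j6 1.62
fix x -52.7 y 28.9  Fx -0.1 Fy 0.4
```

View pics/w10.png

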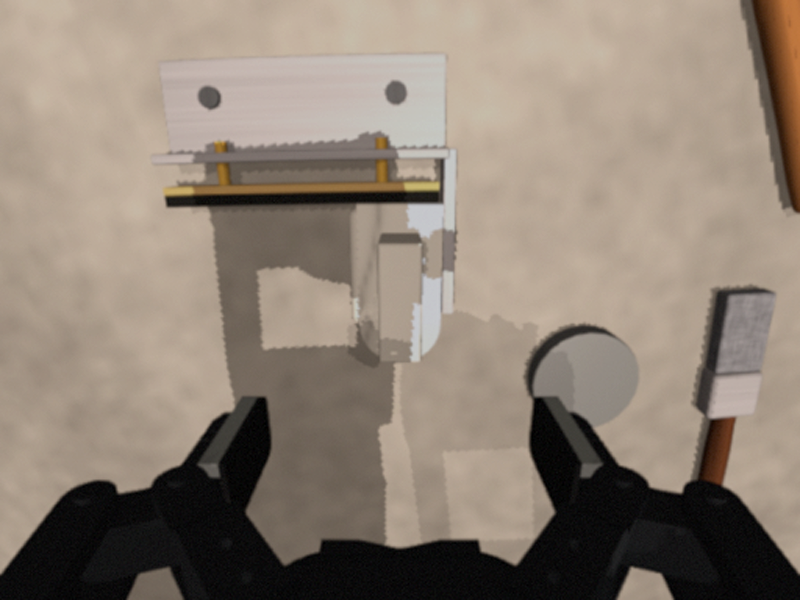

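The picture shows the block upright in the corner: square end touching the bar at row 205, plain side along the stop at column 443, gripper clear. The disc and brush stand undisturbed at the right. Handing in.

```bash
python3 -c "
from h import *
print(manip.sign_off())"
```

```text
the job is handed in; nothing more can be done
None
```

I made both passes, released the block in the corner and handed the job in at about 23 s; no verdict is reported.

**Pass 1 (plain side):** I pressed about 5–6 mm, with a camera check giving 4.8 mm and a force of about 3 N. The block slid from 126 mm to the stop, squareness stayed within about 0.01 rad by the tool angle, and stop contact peaked near 13 N.

**Pass 2 (square end):** I turned the block −90° and pressed about 5 mm (2.5–3.4 N). It slid from 143 mm to y = 28.4 mm, with 4–5 N against the stop. I then eased the pressure and released it.

**Last checks:** after the release the tool read about zero force, with the jaws fully open. The final picture shows the block upright in the corner: square end at the bar, plain side along the stop. The disc and brush look undisturbed. The bottle and the mallet's whole outline were not checked again at the end, but nothing went near them.

**What failed or disagreed:**
- **First grasp missed:** the jaws shut on top of the rib, because the fingertips sit about 32 mm higher than the reported TCP implies. I went 30 mm lower and the second grasp held. The block had not visibly moved.
- **Stop position:** by contact, the stop was about 3 mm farther away than the camera estimate, so I corrected the origin.
- **Bar force:** one reading during pass 2 dipped to 1.6 N, while position still implied about 5.6 mm of press. I took that as sensor noise.

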